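Set the hose crimper and feed it a batch of couplings

TASK

First set the crimper for the batch: turn the knob on the blue setting head until the needle is in line with the long tab. Then lay all the brass couplings from the mat in the level feeder tray, and once all are in it lift the tray by its handle so that they slide off into the steel feed bin, and let the tray down level again. At the end all the couplings are in the bin, the needle is still on the long tab, and the other things on the bench are where they were.

Things in the scene. Friction and masses are not known exactly. Their poses are not given: they have to be found in the camera images.
- knob (a joint): black setting knob standing upright on the robot-side part of the blue setting head: a disc 48 mm across with a grip bar on top, 46 mm long, 13 mm wide, 32 mm high. Value: its angle in rad, growing counter-clockwise seen from above; it starts within 0.8 of zero, can turn 9 rad either way and stays where it is left (about 0.06 N m of friction)
- knob_grip (a point): point on the knob's axis 13 mm below the top of its grip bar (95 mm above the bench); its x axis runs along the grip bar, z is up. Free to grip from above; the disc's top lies 18 mm below this point, and the head's blue top a further 21 mm down
- head: blue setting head of the hose crimper, fixed to the bench: a block 150 (x) x 180 (y) x 60 mm high, origin at the centre of its underside, x from the knob side (knob axis at x = -40 mm) to the scale side, y along the scale. It may stand to the robot's left or right (the mat stands on the other side)
- pointer_tip (a point): tip of the dark steel needle that slides along the scale on the head's top; x is the way it points, across the scale, y along the scale. Geared to the knob: 5 mm towards the head's +y for each rad of the knob counter-clockwise
- long_tab_mark (a point): the mark: the LONG tall steel tab on the scale side of the head, 26 mm long across the scale, 20 mm tall, 6 mm wide; the point is at the middle of the end that faces the needle, at the needle's height; x along the tab, y along the scale. The needle is on the mark when the tip is in line with the tab's middle (same place along y)
- short_tab_mark (a point): the SHORT low steel tab, 10 mm long, 8 mm tall, 6 mm wide, at the other end of the scale: the setting of another batch, not used. The same point on it
- feeder: fixed feeder: blue cabinet 96 mm high with the tipping tray on top, and behind it (+x) an open steel feed bin. Origin on the bench under the middle of the tray area, x from the tray's handle towards the bin. The bin's inside spans x = 92 to 262 mm, y = -104 to 104 mm; floor at 8 mm, near wall 84 mm high, side walls 110 mm, far wall 150 mm
- tray (a joint): aluminium tray hinged at its bin end. Value in rad: 0 level on the cabinet (rest), growing as the handle end is lifted, at most 1.1. Level, its floor spans x = -96 to 102 mm in the feeder's frame, 192 mm wide inside, floor top 104 mm above the bench; rims 20 mm high above the floor on the two sides and handle end, open at the bin end. Moves freely, with damping, and sinks back to level by itself if let go. The tray weighs 0.5 kg
- tray_handle (a point): middle of the tray's handle bar: round bar 12 mm thick, 100 mm long, parallel to the hinge, 52 mm outside the tray's end rim, 114 mm above the bench when the tray is level, nothing beneath it; axes: y along the bar, x towards the hinge when level, turning with the tray
- tray_hinge (a point): point on the tray's hinge line (midway along it), 100 mm above the bench; the line runs along the feeder's y. The handle bar is 240 mm from it and 14 mm above it when level
- coupling0_mid (a point): a brass hose coupling at its centre (half-way up): square body 38 x 38 mm, 44 mm long, with a round 30 mm stub 18 mm long at either end, 80 mm overall along its x axis; about 0.2 kg. Lies on the parts mat at the start; three or four are present
- coupling1_mid (a point): a brass hose coupling at its centre (half-way up): square body 38 x 38 mm, 44 mm long, with a round 30 mm stub 18 mm long at either end, 80 mm overall along its x axis; about 0.2 kg. Lies on the parts mat at the start; three or four are present
- coupling2_mid (a point): a brass hose coupling at its centre (half-way up): square body 38 x 38 mm, 44 mm long, with a round 30 mm stub 18 mm long at either end, 80 mm overall along its x axis; about 0.2 kg. Lies on the parts mat at the start; three or four are present
- coupling3_mid (a point): a brass hose coupling at its centre (half-way up): square body 38 x 38 mm, 44 mm long, with a round 30 mm stub 18 mm long at either end, 80 mm overall along its x axis; about 0.2 kg. Lies on the parts mat at the start; three or four are present
- mat: black rubber parts mat 230 x 230 x 4 mm fixed to the bench, origin at the centre of its underside
- spool: bystander: wooden spool 100 mm across, 50 mm high, origin under its centre
- can: bystander: can 70 mm across, 75 mm high, origin under its centre

How it is judged:
On the way, in this order (a step that is already met when the one before it is completed fails the run):
1. the needle is in line with the long tab (within 2.5 mm) (y of pointer_tip in the frame of long_tab_mark between -0.0025 and 0.0025 m), for 0.4 s.
2. all couplings present are in the level tray (value of joint tray below 0.1 rad and x of coupling0_mid in the frame of feeder between -0.1 and 0.102 m and y of coupling0_mid in the frame of feeder between -0.1 and 0.1 m and z of coupling0_mid in the frame of feeder between 0.108 and 0.175 m and x of coupling1_mid in the frame of feeder between -0.1 and 0.102 m and y of coupling1_mid in the frame of feeder between -0.1 and 0.1 m and z of coupling1_mid in the frame of feeder between 0.108 and 0.175 m and x of coupling2_mid in the frame of feeder between -0.1 and 0.102 m and y of coupling2_mid in the frame of feeder between -0.1 and 0.1 m and z of coupling2_mid in the frame of feeder between 0.108 and 0.175 m and x of coupling3_mid in the frame of feeder between -0.1 and 0.102 m and y of coupling3_mid in the frame of feeder between -0.1 and 0.1 m and z of coupling3_mid in the frame of feeder between 0.108 and 0.175 m), for 0.3 s.
3. the tray is tipped up by more than 0.35 rad (value of joint tray above 0.35 rad), for 0.1 s.
At the end, for the whole second after the job is handed in: Every coupling present lies inside the feed bin (centre inside the walls, below 100 mm), the tray is level (within 0.06 rad) and the needle is within 2.5 mm of the long tab's middle along the scale (all of step 1 and value of joint tray below 0.06 rad and x of coupling0_mid in the frame of feeder between 0.092 and 0.262 m and y of coupling0_mid in the frame of feeder between -0.104 and 0.104 m and z of each of coupling0_mid, coupling1_mid, coupling2_mid, coupling3_mid in the frame of feeder below 0.1 m and x of coupling1_mid in the frame of feeder between 0.092 and 0.262 m and y of coupling1_mid in the frame of feeder between -0.104 and 0.104 m and x of coupling2_mid in the frame of feeder between 0.092 and 0.262 m and y of coupling2_mid in the frame of feeder between -0.104 and 0.104 m and x of coupling3_mid in the frame of feeder between 0.092 and 0.262 m and y of coupling3_mid in the frame of feeder between -0.104 and 0.104 m); the robot touches nothing.
It fails at once if the spool is moved more than 30 mm (distance of spool from where it was at the start of the episode above 0.03 m).
It fails at once if the can is moved more than 30 mm (distance of can from where it was at the start of the episode above 0.03 m).
Of coupling0, coupling1, coupling2, coupling3 only 3 to 4 are there at a start; the rules pass over those that are not, and their reading is None.
At some moment in a run one of coupling0, coupling1, coupling2, coupling3 may be knocked a few centimetres aside while the robot is not near it.
Once in a run the grip may slacken for a moment while it holds something.
It also fails if it takes over 208 s, if anything falls off the work surface, if the arm or the gripper's body presses on something with over 40 N, if the wrist force passes 120 N, or if a joint passes its speed limit or range.

ROBOT

A 6-joint arm with a two-finger parallel gripper is mounted at the origin on the work surface. World frame = base frame: x ahead of the robot, y to its left, z up, the work surface at z = 0. Lengths are in m, angles in rad, forces in N, time in s.
With the tool pointing down it reaches from about 0.225 to 0.725 m from the base axis. Payload 3.1 kg.
Tool frame: the origin (TCP) lies midway between the tips of the shut fingers; the grasp point (between the pads) lies 19 mm behind it (r.grip_point_offset is the z of the grasp point in the tool frame, in m); z points along the fingers, y is the line along which they close (so a half turn about z gives the same grasp; the last joint's range is limited). The gripper opens to 85 mm and grips with 20 to 120 N. Pads are 22 mm wide; open, the fingers measure 114 mm over their backs; the gripper's body (76 mm by 85 mm) begins 54 mm behind the grasp point. The pads swing forward as they close: fully open they stand 13 mm farther back than shut.
Start: joints at [0.984, 0.048, 0.099, 1.622, 0, 1.443], TCP at [0.233, 0.471, 0.231] pointing down, gripper open.
Joint ranges: [-2.91, 2.91], [-0.99, 1.94], [-1.21, 1.42], [-2.12, 2.29], [-1.49, 1.47], [-3.14, 3.14]. Speed limits (rad/s): [2.79, 2.79, 3.14, 3.14, 3.14, 3.14].

INTERFACE

Orientations are given as a unit quaternion [w, x, y, z].
In Python, from bench import r, cams gives the robot as it stands.
- The arm moves only by the tool send_rows, never from a script. Its argument "motion" is one flat list of numbers, 7 for each row, row after row: the turn, a rotation vector about the tool's x, y, z each as a share of 2 rad, from -1 to 1, then the shift along the tool's x, y, z each as a share of 50 cm, from -1 to 1, then the gripper's target within -1 to 1 (shut at 1, half-way at 0, fully open at -1). In form: [wx, wy, wz, dx, dy, dz, jaw, wx, wy, wz, dx, dy, dz, jaw, ...]. A call has exactly 8 rows; each row is the pose to reach, as a shift and turn from the pose commanded when the call began, along the tool's axes at that moment; what a row does not reach only later rows make up. A row lasts 1/12 s, in which the tool goes at most 41.7 mm and 7.16 degrees, less where a joint would pass 70% of its speed; a pose out of reach is approached as far as the arm can. A call with a number of a shift or a turn outside -1 to 1 is refused whole. A call with a gripper value outside its range is refused whole. The fingers move at their own pace and stop on an object; "force" is the grip in N (left out, the last holds). Time passes only in rows, so rows that repeat a pose let the fingers close, or fill a call up. It gives the time, the measured TCP pose, the force, the opening and the grip force at its end, in the units of the state.
- r.sense(): the state, without advancing time (a new reading comes with each control period).
- cams.grab_frame(name): name is "scene" or "top"; returns a dict with "frame" (420x560x3 uint8, red, green, blue), "fx", "fy", "cx", "cy" (pixels), "dist" ([k1, k2, p1, p2, k3] as OpenCV has them; the pictures are not rectified), "R" (3x3) and "t" (3): a world point X has camera coordinates R X + t. Camera axes: x right, y down, z forward; pixel columns grow to the right and rows downward; lengths in m; the calibration is good to about 2 mm. A picture is of the moment at which its call begins. There is no depth.
- r.finish_job(): hands the job in; it is judged then, once.
The state is a dict: "clock": time; "joint_pos": joint angles; "dq": joint speeds; "joint_torque": joint torques, N m; "position": TCP position; "tcp_rot": TCP orientation; "wrist_force": force on the tool from outside, world axes, zero at the start; "wrist_torque": the same for the moment, N m; "opening": finger opening in m; "grip_force": force on a finger pad.
Only numpy, scipy, OpenCV 4.12 (cv2) and the standard library are available. Lean on these libraries where they do the work, as an engineer would, in place of code of your own. Each camera call takes 0.05 s, during which the arm holds its last target. There are 200 camera calls.

## Working session

There is one attempt and no reset: what is moved stays moved. The work goes in short steps, Python scripts to look and compute and a tool call to move; the robot and the scene stay as the last step left them, time stands still between calls to the robot, and variables do not carry over. Pictures are saved under pics/ and viewed, at most 14 in all, crops included, and the job is handed in when it is done.

Besides the shell and the picture viewer there is one more tool, called after ">>>" as a command line: name --argument value ..., lists and objects as JSON in quotes. send_rows: Moves the arm, as the interface text tells. Its arguments: {"type":"object","properties":{"motion":{"type":"array","items":{"type":"number","minimum":-1,"maximum":1}},"force":{"type":"number"}},"required":["motion"]}

```bash
ls; mkdir -p pics; cat > h.py <<'E'
import numpy as np, cv2, json
from bench import r, cams
def grab(n,save=None):
    f=cams.grab_frame(n)
    if save: cv2.imwrite('pics/'+save,f['frame'][:,:,::-1])
    return f
def K(f): return np.array([[f['fx'],0,f['cx']],[0,f['fy'],f['cy']],[0,0,1.]])
def w(f,pts,z):
    "pixels -> world on plane z"
    p=cv2.undistortPoints(np.array(pts,float).reshape(-1,1,2),K(f),np.array(f['dist'],float)).reshape(-1,2)
    R=np.array(f['R']);t=np.array(f['t']).ravel();c=-R.T@t
    d=np.c_[p,np.ones(len(p))]@R
    return c+d*((z-c[2])/d[:,2])[:,None]
def px(f,X):
    R=np.array(f['R']);t=np.array(f['t'],float).ravel()
    return cv2.projectPoints(np.array(X,float).reshape(-1,1,3),cv2.Rodrigues(R)[0],t,K(f),np.array(f['dist'],float))[0].reshape(-1,2)
E
python3 - <<'E'
from h import *
for n in('scene','top'):
    f=grab(n,n+'0.png'); print(n,f['fx'],f['R'],f['t'],f['dist'])
print(r.sense(), r.grip_point_offset)
E
```

```text
pics
scene 447.737024876311 [[-0.62560587  0.77993278 -0.01794837]
 [ 0.56304104  0.43546702 -0.7023911 ]
 [-0.54000192 -0.44952566 -0.71156489]] [ 0.38676485 -0.25684061  1.36766368] [-0.1086653  0.         0.         0.         0.       ]
top 426.5627207370279 [[ 0.02301009 -0.99939405  0.02611629]
 [-0.98273445 -0.02740818 -0.18298029]
 [ 0.18358521 -0.02145499 -0.98276963]] [-0.0321903   0.60440197  1.11887597] [-0.10043649  0.          0.          0.          0.        ]
{'clock': 0.1, 'joint_pos': array([9.84215221e-01, 4.86875464e-02, 9.77420413e-02, 1.62196812e+00,
       1.03284603e-05, 1.44299092e+00]), 'dq': array([-0.0015744 , -0.00152911,  0.00423365, -0.00071842,  0.00108357,
        0.00020719]), 'joint_torque': array([ 2.14602042e-03, -3.39852226e+01,  3.20935178e+01,  1.58479525e-02,
       -7.09009282e-05,  3.63988946e-07]), 'position': array([0.2322055 , 0.47025271, 0.23022229]), 'tcp_rot': array([-3.74990426e-04,  2.27381328e-01,  9.73805222e-01, -9.90022709e-04]), 'wrist_force': array([-1.29450641,  0.18396885, -0.34908466]), 'wrist_torque': array([0.0471311 , 0.0093513 , 0.00061487]), 'grip_force': 0.0, 'opening': 0.0854787063366536} -0.0187
```

View pics/top0.png

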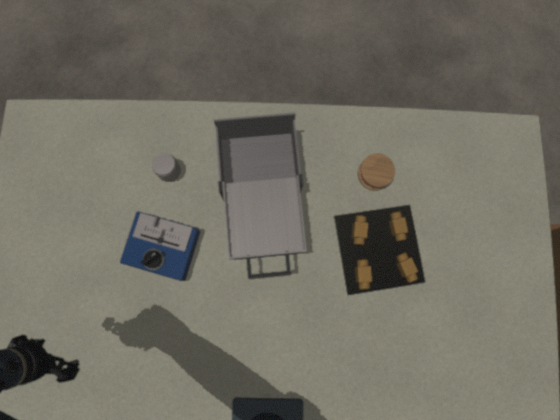

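View pics/scene0.png

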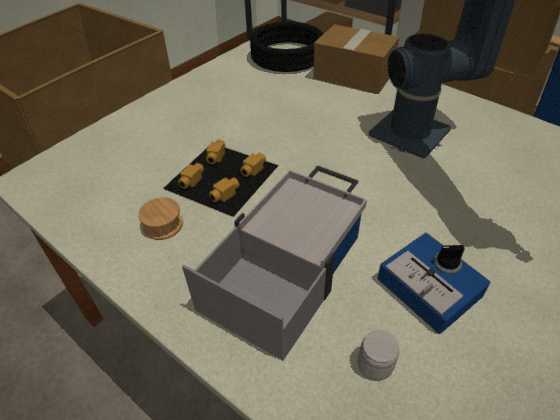

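The top view shows the head at (160,245) on the left, the tray at (265,218), the mat with 4 couplings at (380,250), the can at (165,167) and the spool at (377,172). I'll zoom in on the head and the mat.

```bash
python3 - <<'E'
import cv2,numpy as np
t=cv2.imread('pics/top0.png');s=cv2.imread('pics/scene0.png')
def z(im,x,y,w,h,k): return cv2.resize(im[y:y+h,x:x+w],None,fx=k,fy=k,interpolation=cv2.INTER_CUBIC)
# origins: top head 115,205 100x75 x4 ; scene head 375,230 ; top mat 330,200; top tray
A=np.vstack([np.hstack([z(t,115,207,100,75,4),z(s,370,230,133,100,3)[:300,:399]]),np.hstack([z(t,330,200,100,75+25,3)[:300],z(t,205,105,110,180,5/3)[:300,:183],np.zeros((300,316,3),np.uint8)])])
A=np.clip(A.astype(float)*1.5,0,255).astype(np.uint8)
cv2.imwrite('pics/c1.png',A)
E
```

```text
(no output)
```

View pics/c1.png

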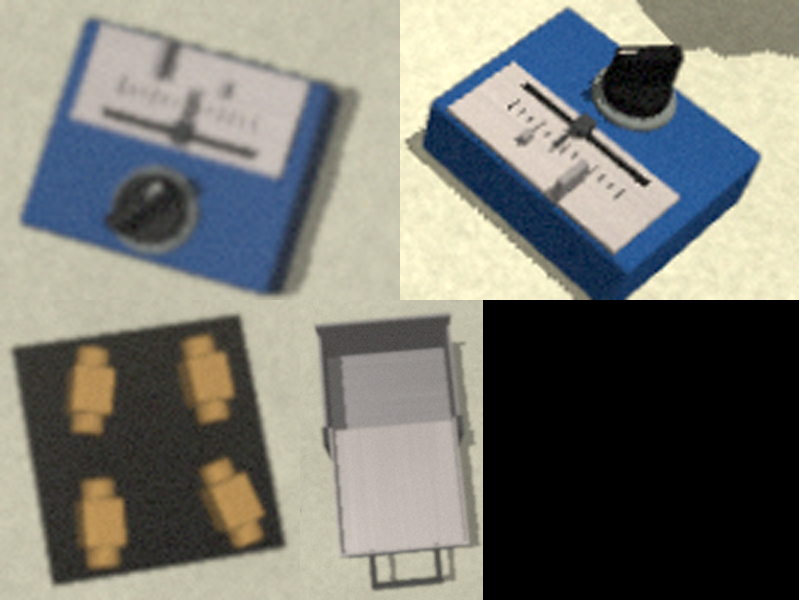

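```bash
cat >> h.py <<'E'
def brass(f,box):
    "components of brass colour inside box -> list of (area, centroid px, axis ends px)"
    im=f['frame'].astype(int); m=((im[:,:,0]-im[:,:,2]>55)&(im[:,:,0]>90)).astype(np.uint8)
    q=np.zeros_like(m);x0,y0,x1,y1=box;q[y0:y1,x0:x1]=m[y0:y1,x0:x1]
    n,l,st,c=cv2.connectedComponentsWithStats(q); o=[]
    for i in range(1,n):
        if st[i,4]<25: continue
        p=np.argwhere(l==i)[:,::-1].astype(float); u,s,v=np.linalg.svd(p-c[i],full_matrices=False)
        o.append((st[i,4],c[i],c[i]+v[0]*8,c[i]-v[0]*8))
    return o
def couplings(f,box,z=0.03):
    for a,c,p,q in brass(f,box):
        W=w(f,[c,p,q],z); d=W[1]-W[2]; print('  brass area',a,'px',c.round(1),'xy',W[0,:2].round(4),'axis deg',round(np.degrees(np.arctan2(d[1],d[0]))%180,1))
E
python3 - <<'E'
from h import *
t=grab('top');s=grab('scene')
print('top');couplings(t,(330,195,435,300)); print('scene');couplings(s,(165,130,285,215))
u=lambda p,k,o:(np.array(p,float)+.5)/k-.5+np.array(o)
T=lambda p:u(p,4,(115,207)); S=lambda p:u(p,3,(370,230))
def show(n,f,p,z): print(n,w(f,p,z)[:,:2].round(4).tolist())
show('headT',t,T([(90,20),(333,83),(270,293),(22,222)]),.06)
show('headS',s,S([(628,272),(430,103),(567,8),(760,157)])-[400/3,0],.06)
S2=lambda p:S(np.array(p)-[400,0])
show('discT',t,T([(154,208)]),.077)
show('barT ends',t,T([(112,226),(165,180)]),.1)
show('barS top',s,S2([(617,47),(683,47)]),.108)
show('longT base/top',t,T([(163,75),(172,42)]),.07)
show('shortT',t,T([(226,97),(230,83)]),.064)
show('needleT',t,T([(193,92),(184,132)]),.065)
show('longS end',s,S2([(580,175)]),.08)
show('shortS',s,S2([(530,132)]),.068)
show('needleS',s,S2([(562,145),(582,126)]),.065)
R=lambda p:u(np.array(p)-[300,300],5/3,(205,105))
show('binfar',t,R([(316,328),(450,317)]),.15)
show('trayhandle-end',t,R([(342,556),(468,545)]),.124)
show('tray hinge-end',t,R([(333,430),(455,420)]),.124)
show('handle',t,R([(374,586),(438,578)]),.114)
E
```

```text
top
  brass area 232 px [399.3 225.4] xy [ 0.5758 -0.3636] axis deg 11.5
  brass area 238 px [360.4 229.3] xy [ 0.5618 -0.2511] axis deg 175.6
  brass area 253 px [408.1 267.1] xy [ 0.4582 -0.3858] axis deg 23.7
  brass area 261 px [363.8 274.1] xy [ 0.4367 -0.2596] axis deg 4.5
scene
  brass area 219 px [214.7 148.7] xy [ 0.4558 -0.3859] axis deg 23.3
  brass area 318 px [253.6 162.3] xy [ 0.4348 -0.2557] axis deg 177.4
  brass area 303 px [190.6 173. ] xy [ 0.5724 -0.3611] axis deg 9.7
  brass area 420 px [224.6 187.9] xy [ 0.5593 -0.2457] axis deg 171.9
  brass area 212 px [171.  206.9] xy [ 0.6923 -0.3032] axis deg 67.0
headT [[0.5898, 0.3706], [0.5509, 0.2002], [0.4083, 0.2348], [0.4501, 0.4062]]
headS [[0.596, 0.3764], [0.5546, 0.2058], [0.4134, 0.2417], [0.4572, 0.4111]]
discT [[0.4614, 0.3121]]
barT ends [[0.4474, 0.3327], [0.4784, 0.3]]
barS top [[0.4713, 0.2973], [0.4434, 0.3339]]
longT base/top [[0.5517, 0.3143], [0.5745, 0.3098]]
shortT [[0.5387, 0.2718], [0.5484, 0.2697]]
needleT [[0.5414, 0.2943], [0.514, 0.2985]]
longS end [[0.562, 0.3206]]
shortS [[0.5409, 0.2753]]
needleS [[0.5351, 0.2973], [0.512, 0.301]]
binfar [[0.821, 0.1586], [0.8463, -0.0536]]
trayhandle-end [[0.4648, 0.1036], [0.4865, -0.0884]]
tray hinge-end [[0.6617, 0.1262], [0.6836, -0.0656]]
handle [[0.421, 0.0538], [0.4356, -0.0438]]
```

```bash
cat > plan.py <<'E'
# chain of legs from a commanded pose (x,y,z,yaw of tool x in deg, tool down): prints units of the last row for each leg
import sys,numpy as np
def legs(p,*L):
    p=np.array(p,float)
    for q in L:
        q=np.array(q,float);a=np.radians(p[3]);d=q[:3]-p[:3]
        x=np.array([np.cos(a),np.sin(a),0]);y=np.array([np.sin(a),-np.cos(a),0])
        rot=-np.radians((q[3]-p[3]+180)%360-180)
        print('wz %.4f dx %.4f dy %.4f dz %.4f   rows>=%.1f'%(rot/2,d@x/.5,d@y/.5,-d[2]/.5,max(np.linalg.norm(d)/.0417,abs(np.degrees(rot))/7.16)))
        p=q
E
python3 -c "
from plan import *
legs((.233,.471,.231,153.7),(.463,.3135,.17,130),(.463,.3135,.083,130))"
```

```text
wz 0.2068 dx -0.5520 dy -0.0786 dz 0.1220   rows>=6.8
wz -0.0000 dx 0.0000 dy 0.0000 dz 0.1740   rows>=2.1
```

>>> send_rows --motion '[0,0,0.03,-0.08,-0.01,0.02,0,0,0,0.06,-0.16,-0.023,0.035,0,0,0,0.09,-0.24,-0.034,0.053,0,0,0,0.12,-0.32,-0.046,0.07,0,0,0,0.15,-0.4,-0.057,0.088,0,0,0,0.18,-0.48,-0.068,0.106,0,0,0,0.2068,-0.552,-0.0786,0.122,0,0,0,0.2068,-0.552,-0.0786,0.122,0]' --force 40

```text
clock: 0.87
position: [0.4666, 0.3084, 0.1673]
tcp_rot: [0.001, 0.427, 0.904, -0.002]
wrist_force: [-1.3, 0.2, -0.5]
opening: 0.0427
grip_force: 0.0
```

```bash
python3 - <<'E'
from h import *
a=grab('top');b=grab('scene')
z=lambda im,x,y,w,h,k:cv2.resize(im[y:y+h,x:x+w,::-1],None,fx=k,fy=k,interpolation=cv2.INTER_CUBIC)
A=np.hstack([z(a['frame'],115,207,100,100,4),z(b['frame'],370,200,100,100,4)])
cv2.imwrite('pics/c2.png',np.clip(A*1.4,0,255))
s=r.sense();print(s['position'],s['tcp_rot'],s['opening'],s['joint_pos'])
E
```

```text
[0.46291657 0.3118885  0.16911823] [-1.00380615e-03  4.23766953e-01  9.05770314e-01 -8.36965975e-04] 0.04277140840495407 [4.72428427e-01 1.31579903e-01 6.50956047e-02 1.50686575e+00
 5.57722288e-04 1.34762877e+00][ WARN:0@7.100] global loadsave.cpp:1063 imwrite_ Unsupported depth image for selected encoder is fallbacked to CV_8U.
```

View pics/c2.png

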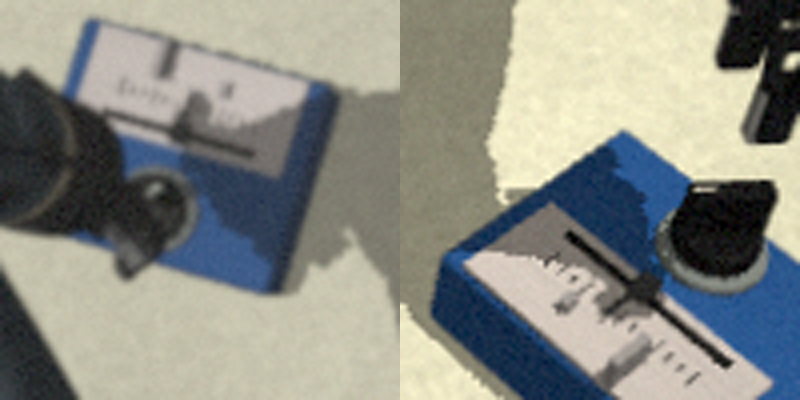

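The gripper is above the knob; in the scene crop the fingers are over the bar, which runs (690,185)–(775,185). Next I descend and grip.

>>> send_rows --motion '[0,0,0,0,0,0.04,0,0,0,0,0,0,0.08,0,0,0,0,0,0,0.12,0,0,0,0,0,0,0.15,0,0,0,0,0,0,0.174,0,0,0,0,0,0,0.174,0,0,0,0,0,0,0.174,1,0,0,0,0,0,0.174,1]' --force 40

```text
clock: 1.63
position: [0.4629, 0.3141, 0.0847]
tcp_rot: [0.001, 0.422, 0.907, 0.001]
wrist_force: [0.4, 0.6, 0.5]
opening: 0.0192
grip_force: 0.0
```

>>> send_rows --motion '[0,0,0,0,0,0,1,0,0,0,0,0,0,1,0,0,0,0,0,0,1,0,0,0,0,0,0,1,0,0,0,0,0,0,1,0,0,0,0,0,0,1,0,0,0,0,0,0,1,0,0,0,0,0,0,1]'

```text
clock: 2.3
position: [0.4638, 0.3145, 0.0851]
tcp_rot: [0.001, 0.422, 0.906, 0.002]
wrist_force: [0.7, 4.2, 5.3]
opening: 0.0119
grip_force: 43.5
```

```bash
python3 - <<'E'
from h import *
s=r.sense();print(s)
E
```

```text
{'clock': 2.3, 'joint_pos': array([ 0.4754745 ,  0.15231392, -0.07953745,  1.33478168,  0.00136063,
        1.34758214]), 'dq': array([-0.00119622,  0.00105254, -0.0008433 , -0.00105061, -0.00034174,
        0.00089179]), 'joint_torque': array([-1.74818516e+00, -3.41178238e+01,  2.75501114e+01,  9.91542935e-01,
       -1.04551714e+00,  9.23803600e-03]), 'position': array([0.46378432, 0.3145189 , 0.08511779]), 'tcp_rot': array([7.37333697e-04, 4.22363551e-01, 9.06423872e-01, 2.06213023e-03]), 'wrist_force': array([0.74125075, 4.21774057, 5.26908727]), 'wrist_torque': array([ 0.84152322, -0.03176203,  0.07932301]), 'grip_force': 43.511980175971985, 'opening': 0.01194070478767001}
```

>>> send_rows --motion '[0,0,-0.06,0,0,0,1,0,0,-0.12,0,0,0,1,0,0,-0.18,0,0,0,1,0,0,-0.24,0,0,0,1,0,0,-0.3,0,0,0,1,0,0,-0.36,0,0,0,1,0,0,-0.42,0,0,0,1,0,0,-0.48,0,0,0,1]'

```text
clock: 2.97
position: [0.4654, 0.3181, 0.0852]
tcp_rot: [0.003, -0.047, 0.999, 0.005]
wrist_force: [4.3, 14.3, 0.3]
opening: 0.0122
grip_force: 42.7
```

>>> send_rows --motion '[0,0,-0.06,0,0,0,1,0,0,-0.12,0,0,0,1,0,0,-0.18,0,0,0,1,0,0,-0.24,0,0,0,1,0,0,-0.3,0,0,0,1,0,0,-0.36,0,0,0,1,0,0,-0.42,0,0,0,1,0,0,-0.48,0,0,0,1]'

```text
clock: 3.63
position: [0.4633, 0.3215, 0.0852]
tcp_rot: [0.006, -0.504, 0.864, 0.007]
wrist_force: [-0.6, 20.4, 0.5]
opening: 0.0118
grip_force: 42.8
```

```bash
python3 - <<'E'
from h import *
a=grab('top');b=grab('scene')
z=lambda im,x,y,w,h,k:cv2.resize(im[y:y+h,x:x+w,::-1],None,fx=k,fy=k,interpolation=cv2.INTER_CUBIC)
A=np.hstack([z(a['frame'],115,207,100,100,4),z(b['frame'],370,200,100,100,4)])
cv2.imwrite('pics/c3.png',np.clip(A*1.4,0,255).astype(np.uint8))
s=r.sense();print(s['position'],s['tcp_rot'],s['opening'],s['joint_pos'],s['wrist_force'],s['wrist_torque'],s['grip_force'])
E
```

```text
[0.46330363 0.32155935 0.0852139 ] [ 0.00556779 -0.50294965  0.86426652  0.00735037] 0.012194651074753938 [ 0.47924954  0.15326178 -0.07839527  1.32871764  0.0152158  -0.57473686] [ 0.51900355 20.28540944  1.06105369] [ 3.99605641 -0.10690561 -0.05570621] 42.744022607803345
```

View pics/c3.png

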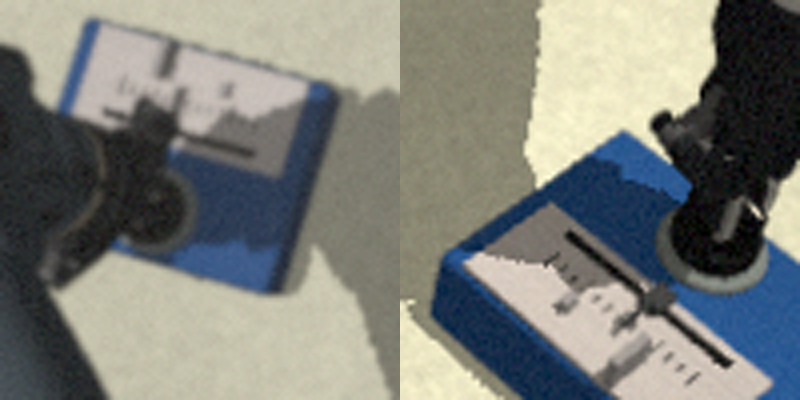

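The needle has moved the right way: in the scene crop its carriage went from (640,290) to (660,300). The TCP is orbiting the true axis, near (0.461,0.318). I'll continue with that correction.

>>> send_rows --motion '[0,0,-0.06,-0.0014,0.0019,0,1,0,0,-0.12,-0.0028,0.0038,0,1,0,0,-0.18,-0.0042,0.0056,0,1,0,0,-0.24,-0.0056,0.0075,0,1,0,0,-0.3,-0.007,0.0094,0,1,0,0,-0.36,-0.0084,0.0113,0,1,0,0,-0.42,-0.0098,0.0131,0,1,0,0,-0.48,-0.0112,0.015,0,1]'

```text
clock: 4.4
position: [0.4591, 0.3224, 0.0851]
tcp_rot: [-0.001, 0.845, -0.534, 0.0]
wrist_force: [-1.8, 0.4, 8.1]
opening: 0.0121
grip_force: 43.9
```

>>> send_rows --motion '[0,0,-0.06,0.0005,0.0009,0,1,0,0,-0.12,0.0009,0.0018,0,1,0,0,-0.18,0.0013,0.0028,0,1,0,0,-0.24,0.0018,0.0037,0,1,0,0,-0.3,0.0022,0.0046,0,1,0,0,-0.36,0.0027,0.0055,0,1,0,0,-0.42,0.0032,0.0065,0,1,0,0,-0.48,0.0036,0.0074,0,1]'

```text
clock: 5.07
position: [0.4565, 0.319, 0.0851]
tcp_rot: [-0.001, 0.996, -0.084, 0.0]
wrist_force: [-0.4, 1.1, 7.7]
opening: 0.012
grip_force: 43.8
```

```bash
python3 - <<'E'
from h import *
a=grab('top');b=grab('scene')
z=lambda im,x,y,w,h,k:cv2.resize(im[y:y+h,x:x+w,::-1],None,fx=k,fy=k,interpolation=cv2.INTER_CUBIC)
A=np.hstack([z(a['frame'],130,207,67,100,6),z(b['frame'],390,240,65,100,6)])[:420]
cv2.imwrite('pics/c4.png',np.clip(A*1.4,0,255).astype(np.uint8))
s=r.sense();print(s['position'],s['tcp_rot'],s['opening'],s['joint_pos'],s['wrist_force'],s['wrist_torque'],s['grip_force'])
E
```

```text
[0.45647794 0.31903191 0.08511927] [-7.23152411e-04  9.96332195e-01 -8.55650658e-02  5.04027729e-04] 0.011985908894395167 [ 4.89189870e-01  1.46309585e-01 -8.62318406e-02  1.33662249e+00
  6.65741029e-04 -2.48106253e+00] [-1.21486323  2.17023752  8.2412979 ] [0.45332061 0.3564575  0.03553873] 43.82889926433563
```

View pics/c4.png

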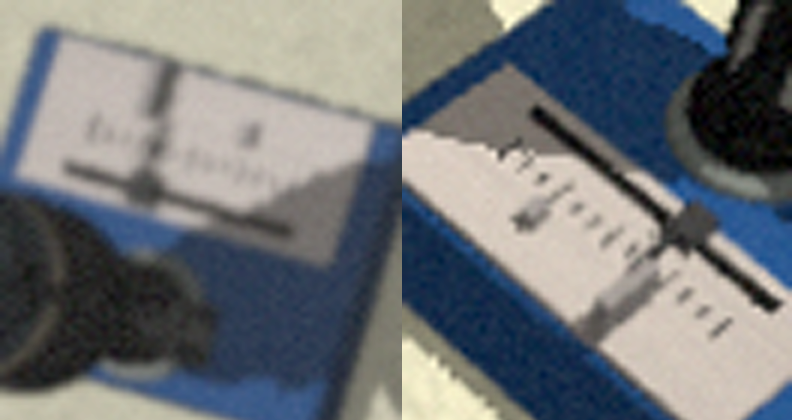

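The needle carriage is at top crop (147,185), just short of the tab, which runs (157,110)–(166,65). I'll measure the remaining distance.

```bash
python3 - <<'E'
from h import *
a=grab('top');b=grab('scene')
yaw=np.radians(-12.9);ey=np.array([-np.sin(yaw),np.cos(yaw)]);ex=np.array([np.cos(yaw),np.sin(yaw)])
# rectified orthographic warp of the head top at z=.066 (5 px/mm), both cameras, fine scale; x up, y left
c=np.array([.5025,.306])
def rect(f,z,off=(0,0)):
    N,M=340,400
    X=0.075-np.arange(N)/5e3; Y=0.055-np.arange(M)/5e3
    P=c+off+X[:,None,None]*ex+Y[None,:,None]*ey
    Q=px(f,np.c_[P.reshape(-1,2),np.full(N*M,z)]).reshape(N,M,2).astype(np.float32)
    return cv2.remap(f['frame'],Q[:,:,0],Q[:,:,1],cv2.INTER_CUBIC)[:,:,::-1]
A=np.hstack([rect(a,.066,(-.0027,-.003)),rect(b,.066,(.0027,.003))])
# for tab's top height
B=np.hstack([rect(a,.08,(-.0027,-.003)),rect(b,.08,(.0027,.003))])[:240]
A=np.vstack([A,B]);A[:,::50]=(A[:,::50]*.6).astype(np.uint8)
cv2.imwrite('pics/c5.png',np.clip(A*1.4,0,255).astype(np.uint8))
E
```

```text
(no output)
```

View pics/c5.png

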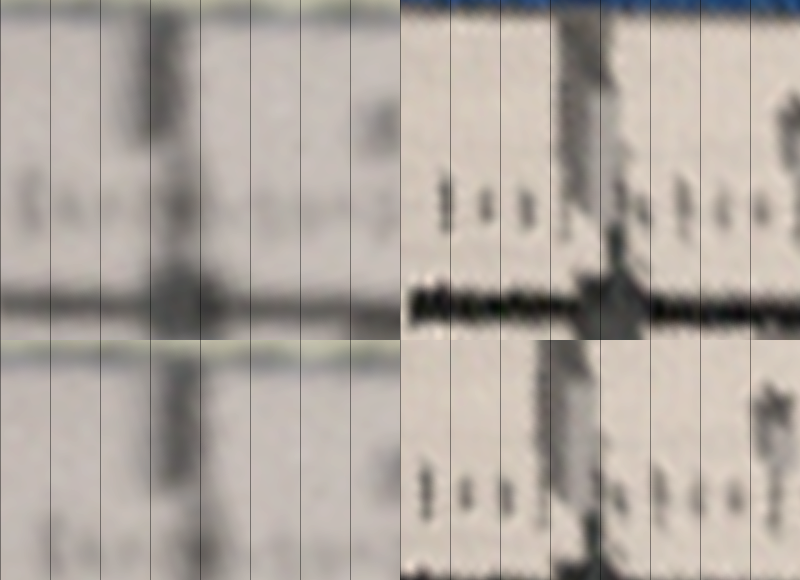

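>>> send_rows --motion '[0,0,-0.05,0.0003,0.0008,0,1,0,0,-0.1,0.0006,0.0017,0,1,0,0,-0.15,0.0008,0.0025,0,1,0,0,-0.2,0.0011,0.0034,0,1,0,0,-0.25,0.0014,0.0042,0,1,0,0,-0.25,0.0014,0.0042,0,1,0,0,-0.25,0.0014,0.0042,0,0,0,0,-0.25,0.0014,0.0042,0,0]'

```text
clock: 5.93
position: [0.456, 0.3153, 0.0826]
tcp_rot: [0.001, 0.987, 0.162, -0.001]
wrist_force: [-0.2, -0.1, -1.0]
opening: 0.0355
grip_force: 0.0
```

>>> send_rows --motion '[0,0,0,0,0,0,0,0,0,0,0,0,-0.02,0,0,0,0,0,0,-0.07,0,0,0,0,0,0,-0.14,0,0,0,0,0,0,-0.2,0,0,0,0,0,0,-0.26,0,0,0,0,0,0,-0.3,0,0,0,0,0,0,-0.3,0]'

```text
clock: 6.6
position: [0.4589, 0.3173, 0.24]
tcp_rot: [-0.001, 0.987, 0.162, 0.005]
wrist_force: [-0.2, 0.6, 0.5]
opening: 0.0427
grip_force: 0.0
```

```bash
python3 - <<'E'
from h import *
from plan import *
s=r.sense();print(s['position'],s['tcp_rot'],s['joint_pos'][5],s['wrist_force'])
legs((.4568,.3167,.233,18.6),(.40,.24,.233,-26.4),(.35,.15,.233,-71.4),(.31,.05,.233,-116.4),(.31,.05,.233,-161.4))
E
```

```text
[0.45885101 0.31730163 0.23996112] [-0.00130854  0.98675378  0.16214815  0.00482049] -2.982210099522914 [-0.20708314  0.61604601  0.50811332]
wz 0.3927 dx -0.1566 dy 0.1092 dz -0.0000   rows>=6.3
wz 0.3927 dx -0.0095 dy 0.2057 dz -0.0000   rows>=6.3
wz 0.3927 dx 0.1640 dy 0.1396 dz -0.0000   rows>=6.3
wz 0.3927 dx 0.0000 dy 0.0000 dz -0.0000   rows>=6.3
```

>>> send_rows --motion '[0,0,0.056,-0.022,0.016,0,0,0,0,0.112,-0.045,0.031,0,0,0,0,0.168,-0.067,0.047,0,0,0,0,0.224,-0.09,0.062,0,0,0,0,0.28,-0.112,0.078,0,0,0,0,0.336,-0.134,0.094,0,0,0,0,0.3927,-0.1566,0.1092,0,0,0,0,0.3927,-0.1566,0.1092,0,0]'

```text
clock: 7.27
position: [0.3984, 0.2379, 0.233]
tcp_rot: [0.001, 0.973, -0.229, -0.001]
wrist_force: [0.1, -0.3, 0.3]
opening: 0.0422
grip_force: 0.0
```

>>> send_rows --motion '[0,0,0.056,-0.001,0.03,0,0,0,0,0.112,-0.003,0.059,0,0,0,0,0.168,-0.004,0.088,0,0,0,0,0.224,-0.005,0.118,0,0,0,0,0.28,-0.007,0.147,0,0,0,0,0.336,-0.008,0.176,0,0,0,0,0.3927,-0.0095,0.2057,0,0,0,0,0.3927,-0.0095,0.2057,0,0]'

```text
clock: 7.93
position: [0.3493, 0.1483, 0.2332]
tcp_rot: [0.001, 0.812, -0.584, 0.0]
wrist_force: [0.4, 0.4, 0.5]
opening: 0.0428
grip_force: 0.0
```

>>> send_rows --motion '[0,0,0.056,0.023,0.02,0,0,0,0,0.112,0.047,0.04,0,0,0,0,0.168,0.07,0.06,0,0,0,0,0.224,0.094,0.08,0,0,0,0,0.28,0.117,0.1,0,0,0,0,0.336,0.14,0.12,0,0,0,0,0.3927,0.164,0.1396,0,0,0,0,0.3927,0.164,0.1396,0,0]'

```text
clock: 8.6
position: [0.3102, 0.0484, 0.2333]
tcp_rot: [-0.0, -0.527, 0.85, -0.0]
wrist_force: [0.9, 0.3, 0.3]
opening: 0.0424
grip_force: 0.0
```

```bash
python3 - <<'E'
from h import *
fs={n:[grab(n)['frame'].astype(float) for _ in range(4)] for n in('top','scene')}
a=np.mean(fs['top'],0);b=np.mean(fs['scene'],0)
np.save('a.npy',a);np.save('b.npy',b)
z=lambda im,x,y,w,h,k:cv2.resize(np.clip(im[y:y+h,x:x+w,::-1]*1.5,0,255).astype(np.uint8),None,fx=k,fy=k,interpolation=cv2.INTER_CUBIC)
A=np.hstack([z(a,133,209,50,75,8),z(b,395,245,50,75,8)])
for i in range(0,800,40): A[::4,i]=0
for i in range(0,600,40): A[i,::4]=0
cv2.imwrite('pics/c6.png',A)
s=r.sense();print(s['position'],s['joint_pos'])
E
```

```text
[0.31035704 0.05006119 0.23320436] [-5.47239564e-02 -5.03858790e-01 -3.53026558e-01  1.72198763e+00
  1.95799540e-04 -1.16853805e+00]
```

View pics/c6.png

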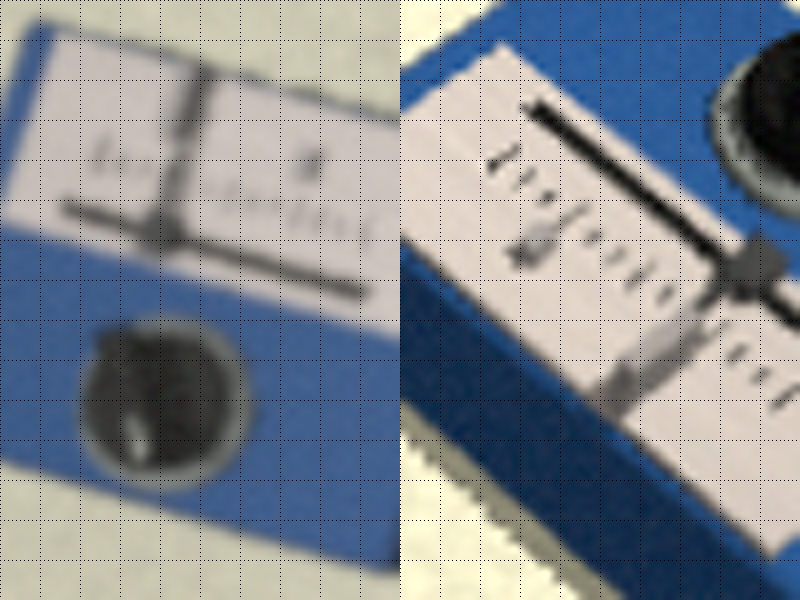

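```bash
python3 - <<'E'
from h import *
F={n:cams.grab_frame(n) for n in('top','scene')}
F['top']['frame']=np.load('a.npy').astype(np.float32);F['scene']['frame']=np.load('b.npy').astype(np.float32)
yaw=np.radians(-12.9);ey=np.array([-np.sin(yaw),np.cos(yaw)]);ex=np.array([np.cos(yaw),np.sin(yaw)])
# world -> (u=along ex, v=along ey); profiles over v for bands of u at plane z
def prof(n,z,u0,u1,v):
    U=np.arange(u0,u1,.001)
    P=U[:,None,None]*ex+v[None,:,None]*ey
    Q=px(F[n],np.c_[P.reshape(-1,2),np.full(P.shape[0]*P.shape[1],z)]).reshape(len(U),len(v),2).astype(np.float32)
    return cv2.remap(F[n]['frame'],Q[:,:,0],Q[:,:,1],cv2.INTER_LINEAR).mean(2)
v=np.arange(.405,.455,.001)
for n in F:
    for z in(.06,.08):
        I=prof(n,z,.43,.51,v); print(n,z,'v from .405 step 2mm, rows u every 5mm')
        for k in range(0,80,5): print(round(.43+k/1e3,3),' '.join('%3d'%x for x in I[k:k+3].mean(0)[::1]))
E
```

```text
top 0.06 v from .405 step 2mm, rows u every 5mm
0.43  80  82  84  86  85  85  83  82  80  80  81  82  82  82  81  76  71  66  60  55  52  51  51  52  53  54  55  57  58  60  64  67  72  77  81  84  85  86  87  88  89  90  90  90  90  90  89  88  88  88
0.435  95  95  95  96  96  94  92  91  90  89  89  89  88  87  84  79  74  67  59  54  52  50  50  51  52  53  54  54  56  59  62  67  73  79  82  85  87  85  83  82  82  83  83  83  83  82  80  77  77  77
0.44 128 128 128 128 127 127 126 126 126 127 126 126 125 123 122 118 112 106  98  90  82  77  73  70  69  68  67  69  71  75  84  92 100 107 114 118 120 123 123 123 123 123 124 124 123 122 122 121 121 121
0.445 127 127 127 126 124 124 124 125 125 126 127 128 128 129 128 127 125 121 116 111 104  97  90  86  81  79  80  81  85  94 103 110 116 122 124 125 126 127 127 127 127 126 126 126 127 127 126 126 126 125
0.45 119 120 120 120 119 118 118 119 121 123 123 123 122 122 122 121 121 120 117 112 106  99  93  87  83  80  77  80  84  90  98 106 114 117 120 121 120 120 120 120 121 120 119 116 115 115 115 116 116 117
0.455 124 124 123 122 120
[... 11543 characters left out ...]
  77  78  76  72  70  71  72  82 105 124 134 137 138 139 140 139 138 138 138 138 138
0.495 140 140 140 141 141 140 140 140 140 140 140 139 139 139 139 139 140 140 140 141 141 140 139 139 139 136 120  96  74  62  57  56  58  63  68  75  91 112 129 136 138 138 137 137 137 138 138 137 137 137
0.5 134 134 136 136 135 136 136 136 135 134 133 134 135 134 134 134 134 135 135 136 137 137 137 136 135 126 108  91  79  72  66  62  59  58  59  64  77  98 121 134 137 137 138 137 137 138 137 138 138 137
0.505  63  63  63  65  67  68  69  68  65  67  68  67  68  67  67  67  70  70  71  73  75  74  72  69  71  74  70  65  62  62  62  59  58  59  57  56  58  61  66  73  75  72  71  71  68  69  72  74  73  73
```

Fitting both cameras' profiles, the tab centre is about 2.5 mm (0.5 rad) ahead of the needle. I'll regrip on the axis and turn 0.5 rad more.

```bash
python3 -c "
from plan import *
legs((.31,.05,.233,-116.4),(.40,.2,.233,-140),(.461,.318,.17,-161.4),(.461,.318,.083,-161.4))"
```

```text
wz 0.2059 dx -0.3487 dy -0.0278 dz -0.0000   rows>=4.2
wz 0.1868 dx -0.2452 dy 0.1024 dz 0.1260   rows>=3.5
wz -0.0000 dx 0.0000 dy 0.0000 dz 0.1740   rows>=2.1
```

>>> send_rows --motion '[0,0,0.034,-0.058,-0.005,0,0,0,0,0.069,-0.116,-0.009,0,0,0,0,0.103,-0.174,-0.014,0,0,0,0,0.137,-0.232,-0.018,0,0,0,0,0.17,-0.29,-0.023,0,0,0,0,0.2059,-0.3487,-0.0278,0,0,0,0,0.2059,-0.3487,-0.0278,0,0,0,0,0.2059,-0.3487,-0.0278,0,0]'

```text
clock: 9.77
position: [0.3999, 0.2006, 0.2324]
tcp_rot: [-0.001, -0.344, 0.939, -0.0]
wrist_force: [0.3, -0.1, -0.5]
opening: 0.043
grip_force: 0.0
```

>>> send_rows --motion '[0,0,0.03,-0.04,0.017,0.021,0,0,0,0.06,-0.08,0.034,0.042,0,0,0,0.09,-0.12,0.051,0.063,0,0,0,0.12,-0.16,0.068,0.084,0,0,0,0.15,-0.2,0.085,0.105,0,0,0,0.1868,-0.2452,0.1024,0.126,0,0,0,0.1868,-0.2452,0.1024,0.126,0,0,0,0.1868,-0.2452,0.1024,0.126,0]'

```text
clock: 10.43
position: [0.46, 0.317, 0.1691]
tcp_rot: [-0.002, -0.163, 0.987, -0.001]
wrist_force: [0.1, -1.1, 0.5]
opening: 0.0427
grip_force: 0.0
```

>>> send_rows --motion '[0,0,0,0,0,0.04,0,0,0,0,0,0,0.08,0,0,0,0,0,0,0.12,0,0,0,0,0,0,0.15,0,0,0,0,0,0,0.174,0,0,0,0,0,0,0.174,0,0,0,0,0,0,0.174,0,0,0,0,0,0,0.174,1]' --force 40

```text
clock: 11.1
position: [0.4615, 0.3177, 0.085]
tcp_rot: [0.001, -0.162, 0.987, 0.0]
wrist_force: [-0.3, -0.6, -0.2]
opening: 0.0316
grip_force: 0.0
```

>>> send_rows --motion '[0,0,0,0,0,0,1,0,0,0,0,0,0,1,0,0,0,0,0,0,1,0,0,0,0,0,0,1,0,0,0,0,0,0,1,0,0,0,0,0,0,1,0,0,0,0,0,0,1,0,0,0,0,0,0,1]'

```text
clock: 11.77
position: [0.4618, 0.3185, 0.0853]
tcp_rot: [0.001, -0.162, 0.987, 0.001]
wrist_force: [-1.0, 0.2, 5.3]
opening: 0.012
grip_force: 41.1
```

>>> send_rows --motion '[0,0,-0.05,0,0,0,1,0,0,-0.1,0,0,0,1,0,0,-0.15,0,0,0,1,0,0,-0.2,0,0,0,1,0,0,-0.25,0,0,0,1,0,0,-0.25,0,0,0,1,0,0,-0.25,0,0,0,1,0,0,-0.25,0,0,0,1]'

```text
clock: 12.43
position: [0.4616, 0.3188, 0.0853]
tcp_rot: [0.002, -0.402, 0.916, 0.001]
wrist_force: [-1.3, 0.5, 5.6]
opening: 0.0122
grip_force: 41.1
```

```bash
cat > needle.py <<'E'
from h import *
def prof(f,z,u0,u1,v):
    yaw=np.radians(-12.9);ey=np.array([-np.sin(yaw),np.cos(yaw)]);ex=np.array([np.cos(yaw),np.sin(yaw)])
    U=np.arange(u0,u1,.001);P=U[:,None,None]*ex+v[None,:,None]*ey
    Q=px(f,np.c_[P.reshape(-1,2),np.full(P.shape[0]*P.shape[1],z)]).reshape(len(U),len(v),2).astype(np.float32)
    return cv2.remap(f['frame'].astype(np.float32),Q[:,:,0],Q[:,:,1],cv2.INTER_LINEAR).mean(2)
v=np.arange(.405,.455,.001)
for n in('scene','top'):
    f=cams.grab_frame(n);print(n)
    for u in(.441,.444,.447,.45,.453,.47): print(u,' '.join('%3d'%x for x in prof(f,.06,u,u+.0025,v).mean(0)))
s=r.sense();print(s['position'],s['tcp_rot'],s['opening'],s['joint_pos'],s['wrist_force'])
E
python3 needle.py
```

```text
scene
0.441 143 143 143 142 142 143 143 142 141 141 142 142 142 141 141 141 141 141 141 137 123  99  76  60  50  57  81 110 124 127 127 130 133 139 142 142 141 140 139 139 141 141 140 139 140 140 140 141 140 141
0.444 142 141 141 137 132 134 137 138 141 142 142 141 139 140 142 144 143 143 142 142 138 122  97  72  56  66  91 114 127 130 129 133 138 141 142 141 141 139 139 139 139 140 141 142 141 141 141 141 141 140
0.447 141 145 145 139 127 118 120 131 139 142 139 131 123 122 127 134 139 139 138 136 131 120 104  86  73  82 112 126 124 117 122 130 136 140 142 137 128 123 128 138 141 142 142 142 140 137 136 138 141 141
0.45 135 140 137 127 115 108 111 125 136 140 140 132 115  98 104 122 137 137 129 122 118 115 110 103  95  96 110 122 120 112 118 130 138 140 136 124 104 101 112 130 138 140 139 131 113 102 113 127 137 140
0.453 138 142 139 130 114 103 107 123 136 141 143 141 131 116 112 122 134 137 133 124 116 112 112 110 102  93  90  94  99 101 112 128 137 140 138 127 108 101 112 128 138 141 140 130 114 103 110 124 136 141
0.47 146 147 147 147 147 145 144 145 146 146 146 146 145 146 145 
[... 935 characters left out ...]
125 123 121 121 121 122 123 123
0.453 126 128 127 125 123 122 121 122 125 128 130 129 127 126 127 128 128 127 125 120 114 108 100  91  84  82  81  80  83  88  94 102 109 115 117 119 121 122 123 124 125 126 124 120 117 117 119 121 122 122
0.47 137 137 136 136 136 136 137 137 137 137 137 137 137 137 138 138 136 133 130 123 116 109 100  90  82  76  71  68  70  73  79  87  95 102 108 113 118 123 127 130 132 134 134 134 135 135 135 136 135 135
[0.46156004 0.31878227 0.08527914] [ 1.51921900e-03 -4.01679758e-01  9.15778758e-01  5.75333576e-04] 0.01212248983479031 [ 4.84356496e-01  1.54879936e-01 -7.63347200e-02  1.33646925e+00
  9.32201785e-04 -3.42343904e-01] [-1.29344967 -0.02477821  5.73676344]
```

By the tick marks the needle is now 0–1.6 mm short of the tab's middle. I'll nudge it +0.25 rad, release and check.

>>> send_rows --motion '[0,0,-0.04,0,0,0,1,0,0,-0.08,0,0,0,1,0,0,-0.125,0,0,0,1,0,0,-0.125,0,0,0,1,0,0,-0.125,0,0,0,1,0,0,-0.125,0,0,0,0,0,0,-0.125,0,0,0,0,0,0,-0.125,0,0,0,0]'

```text
clock: 13.2
position: [0.4606, 0.3175, 0.0828]
tcp_rot: [-0.0, -0.512, 0.859, -0.0]
wrist_force: [0.6, 0.3, 0.3]
opening: 0.0427
grip_force: 0.0
```

>>> send_rows --motion '[0,0,0,0,0,-0.02,0,0,0,0,0,0,-0.07,0,0,0,0,0,0,-0.14,0,0,0,0,0,0,-0.2,0,0,0,0,0,0,-0.26,0,0,0,0,0,0,-0.32,0,0,0,0,0,0,-0.36,0,0,0,0,0,0,-0.36,0]'

```text
clock: 13.87
position: [0.4628, 0.3187, 0.2701]
tcp_rot: [0.005, -0.512, 0.859, -0.0]
wrist_force: [0.6, 0.3, 0.8]
opening: 0.0431
grip_force: 0.0
```

```bash
python3 -c "
from plan import *
legs((.461,.318,.263,-118.5),(.36,.12,.29,-118.5),(.30,-.1,.29,-100),(.4357,-.258,.29,-87))"
```

```text
wz -0.0000 dx 0.4444 dy -0.0114 dz -0.0540   rows>=5.4
wz -0.1614 dx 0.4439 dy -0.1045 dz -0.0000   rows>=5.5
wz -0.1134 dx 0.2641 dy -0.3221 dz -0.0000   rows>=5.0
```

>>> send_rows --motion '[0,0,0,0.08,-0.002,-0.01,0,0,0,0,0.16,-0.004,-0.02,0,0,0,0,0.24,-0.006,-0.03,0,0,0,0,0.32,-0.008,-0.04,0,0,0,0,0.39,-0.01,-0.048,0,0,0,0,0.4444,-0.0114,-0.054,0,0,0,0,0.4444,-0.0114,-0.054,0,0,0,0,0.4444,-0.0114,-0.054,0]'

```text
clock: 14.53
position: [0.3601, 0.1187, 0.2906]
tcp_rot: [0.001, -0.511, 0.859, -0.0]
wrist_force: [0.4, 0.4, -0.7]
opening: 0.0428
grip_force: 0.0
```

>>> send_rows --motion '[0,0,-0.027,0.074,-0.017,0,-1,0,0,-0.054,0.148,-0.035,0,-1,0,0,-0.081,0.222,-0.052,0,-1,0,0,-0.108,0.296,-0.07,0,-1,0,0,-0.135,0.37,-0.087,0,-1,0,0,-0.1614,0.4439,-0.1045,0,-1,0,0,-0.1614,0.4439,-0.1045,0,-1,0,0,-0.1614,0.4439,-0.1045,0,-1]'

```text
clock: 15.2
position: [0.3008, -0.1022, 0.2896]
tcp_rot: [0.0, -0.641, 0.767, 0.001]
wrist_force: [-1.0, 0.3, 0.2]
opening: 0.0853
grip_force: 0.0
```

```bash
python3 needle.py | grep -v '^0.45'; cat >> h.py <<'E'
FO=np.array([.573,.0189]);FY=np.radians(6.6)
def feed(x,y): return FO+x*np.array([np.cos(FY),np.sin(FY)])+y*np.array([-np.sin(FY),np.cos(FY)])
E
python3 - <<'E'
from h import *
a=grab('top');b=grab('scene')
print('top');couplings(a,(330,195,435,300)); print('scene');couplings(b,(165,130,285,205))
ims=[]
for f,(x,y) in((a,(205,105)),(b,(175,150))):
    im=cv2.resize(f['frame'][y:y+190,x:x+200,::-1],None,fx=2,fy=2,interpolation=cv2.INTER_CUBIC).copy()
    def line(L):
        p=px(f,[[*feed(u,v),z] for u,v,z in L]); p=((p+.5-[x,y])*2).astype(np.int32); cv2.polylines(im,[p],False,(0,255,0),1)
    line([(92,104,110),(262,104,150),(262,-104,150),(92,-104,110)] and [(.262,.104,.15),(.262,-.104,.15)])
    line([(.102,.096,.104),(-.096,.096,.104),(-.096,-.096,.104),(.102,-.096,.104)])
    line([(-.15,.05,.114),(-.15,-.05,.114)]); ims.append(im)
cv2.imwrite('pics/c7.png',np.hstack(ims))
E
```

```text
scene
0.441 139 139 138 138 138 139 139 140 140 138 137 136 137 137 137 138 138 137 136 134 129 120 108  92  70  53  52  71  97 119 126 129 130 134 137 137 136 135 135 136 137 137 135 135 135 135 134 135 135 134
0.444 139 138 137 133 130 130 133 136 137 137 139 139 136 134 135 138 139 138 137 136 137 135 121  99  77  61  68  96 114 119 124 131 136 137 136 136 136 135 136 137 138 137 136 136 136 136 136 135 135 136
0.447 137 139 138 134 125 116 118 129 137 139 136 127 119 118 122 130 136 136 135 133 129 124 115  98  74  59  67  93 108 111 118 126 132 136 138 133 124 120 124 134 138 138 137 137 135 133 131 133 136 137
0.47 140 141 142 143 143 142 139 140 141 142 142 142 141 141 141 141 140 135 128 120 115 112 110 104  93  80  73  69  68  73  86 106 126 137 140 139 139 139 139 139 139 140 140 139 138 139 141 141 140 139
top
0.441 128 127 127 127 127 127 127 127 127 126 126 126 126 126 126 126 125 124 121 116 112 106  97  89  83  78  72  69  68  66  68  72  77  83  88  95 102 109 116 120 123 124 124 124 124 123 123 123 123 123
0.444 127 127 126 125 124 124 124 125 125 126 127 128 128 128
[... 748 characters left out ...]
.91378301e-04 -1.93247063e+00] [ 0.71366937  0.50374077 -0.21837035]
top
  brass area 243 px [399.4 225.6] xy [ 0.5752 -0.3636] axis deg 11.4
  brass area 248 px [360.4 229.4] xy [ 0.5616 -0.2509] axis deg 175.8
  brass area 266 px [408.  266.9] xy [ 0.4587 -0.3856] axis deg 24.0
  brass area 245 px [363.8 272.5] xy [ 0.4411 -0.2596] axis deg 8.4
scene
  brass area 231 px [214.8 149. ] xy [ 0.4566 -0.3847] axis deg 25.1
  brass area 315 px [253.2 162.9] xy [ 0.4374 -0.2549] axis deg 174.6
  brass area 330 px [190.9 173.4] xy [ 0.5726 -0.3593] axis deg 8.1
  brass area 423 px [224.6 187.9] xy [ 0.5595 -0.2454] axis deg 172.4
  brass area 73 px [169.8 201.4] xy [ 0.681  -0.3208] axis deg 106.7
```

View pics/c7.png

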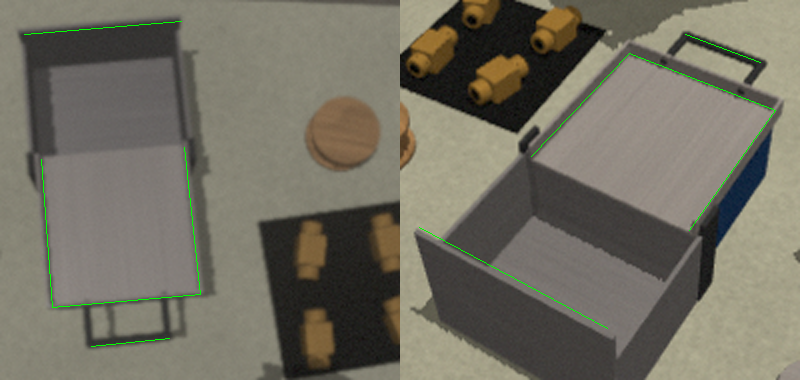

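The overlay fits the feeder in both views (handle near top crop (130,342), tray edges matched), and the needle is in line. Next is picking the couplings, starting with A.

```bash
python3 - <<'E'
from plan import *
from h import feed
P=[feed(.048,-.045),feed(.048,.045),feed(-.043,-.045),feed(-.043,.045)]
print([p.round(4) for p in P])
legs((.30,-.1,.29,260),(.37,-.18,.24,221),(.437,-.257,.14,181),(.437,-.257,.012,181),(.437,-.257,.2,181),(.54,-.14,.23,184),(*P[0],.18,186.6),(*P[0],.114,186.6))
E
```

```text
[array([ 0.6259, -0.0203]), array([0.6155, 0.0691]), array([ 0.5355, -0.0307]), array([0.5251, 0.0587])]
wz 0.3403 dx 0.1333 dy -0.1657 dz 0.1000   rows>=5.4
wz 0.3491 dx -0.0001 dy -0.2041 dz 0.2000   rows>=5.6
wz -0.0000 dx 0.0000 dy 0.0000 dz 0.2560   rows>=3.1
wz -0.0000 dx 0.0000 dy 0.0000 dz -0.3760   rows>=4.5
wz -0.0262 dx -0.2101 dy 0.2304 dz -0.0600   rows>=3.8
wz -0.0227 dx -0.1880 dy 0.2269 dz 0.1000   rows>=3.7
wz -0.0000 dx 0.0000 dy 0.0000 dz 0.1320   rows>=1.6
```

>>> send_rows --motion '[0,0,0.056,0.022,-0.027,0.017,-1,0,0,0.112,0.044,-0.055,0.033,-1,0,0,0.168,0.066,-0.082,0.05,-1,0,0,0.224,0.088,-0.11,0.067,-1,0,0,0.28,0.11,-0.137,0.083,-1,0,0,0.3403,0.1333,-0.1657,0.1,-1,0,0,0.3403,0.1333,-0.1657,0.1,-1,0,0,0.3403,0.1333,-0.1657,0.1,-1]'

```text
clock: 16.07
position: [0.3717, -0.1787, 0.2393]
tcp_rot: [-0.001, -0.354, 0.935, 0.001]
wrist_force: [-0.2, 1.1, -0.7]
opening: 0.0853
grip_force: 0.0
```

>>> send_rows --motion '[0,0,0.058,0,-0.034,0.033,-1,0,0,0.116,0,-0.068,0.067,-1,0,0,0.174,0,-0.102,0.1,-1,0,0,0.232,0,-0.136,0.133,-1,0,0,0.29,0,-0.17,0.167,-1,0,0,0.3491,0,-0.2041,0.2,-1,0,0,0.3491,0,-0.2041,0.2,-1,0,0,0.3491,0,-0.2041,0.2,-1]'

```text
clock: 16.73
position: [0.438, -0.2555, 0.1398]
tcp_rot: [-0.001, -0.013, 1.0, 0.001]
wrist_force: [0.7, -0.5, 0.1]
opening: 0.0852
grip_force: 0.0
```

>>> send_rows --motion '[0,0,0,0,0,0.07,-1,0,0,0,0,0,0.13,-1,0,0,0,0,0,0.19,-1,0,0,0,0,0,0.23,-1,0,0,0,0,0,0.256,-1,0,0,0,0,0,0.256,-1,0,0,0,0,0,0.256,1,0,0,0,0,0,0.256,1]' --force 60

```text
clock: 17.4
position: [0.4396, -0.2577, 0.0148]
tcp_rot: [0.001, -0.011, 1.0, -0.001]
wrist_force: [-0.0, 0.0, -0.2]
opening: 0.064
grip_force: 0.0
```

>>> send_rows --motion '[0,0,0,0,0,0,1,0,0,0,0,0,0,1,0,0,0,0,0,0,1,0,0,0,0,0,0,1,0,0,0,0,0,0,1,0,0,0,0,0,0,1,0,0,0,0,0,0,1,0,0,0,0,0,0,1]'

```text
clock: 18.07
position: [0.44, -0.2585, 0.0148]
tcp_rot: [0.002, -0.01, 1.0, -0.001]
wrist_force: [0.8, -0.3, 6.1]
opening: 0.0368
grip_force: 62.0
```

>>> send_rows --motion '[0,0,0,0,0,-0.04,1,0,0,0,0,0,-0.1,1,0,0,0,0,0,-0.16,1,0,0,0,0,0,-0.22,1,0,0,0,0,0,-0.28,1,0,0,0,0,0,-0.34,1,0,0,0,0,0,-0.376,1,0,0,0,0,0,-0.376,1]' --force 80

```text
clock: 18.73
position: [0.4403, -0.259, 0.2057]
tcp_rot: [0.004, -0.01, 1.0, -0.003]
wrist_force: [0.6, -0.1, -1.7]
opening: 0.0368
grip_force: 80.5
```

>>> send_rows --motion '[0,0,-0.004,-0.035,0.038,-0.01,1,0,0,-0.008,-0.07,0.077,-0.02,1,0,0,-0.012,-0.105,0.115,-0.03,1,0,0,-0.016,-0.14,0.154,-0.04,1,0,0,-0.02,-0.175,0.192,-0.05,1,0,0,-0.0262,-0.2101,0.2304,-0.06,1,0,0,-0.0262,-0.2101,0.2304,-0.06,1,0,0,-0.0262,-0.2101,0.2304,-0.06,1]'

```text
clock: 19.4
position: [0.5409, -0.1389, 0.2282]
tcp_rot: [-0.002, -0.037, 0.999, 0.0]
wrist_force: [-1.0, -0.4, -1.7]
opening: 0.0366
grip_force: 80.5
```

>>> send_rows --motion '[0,0,-0.004,-0.031,0.038,0.017,1,0,0,-0.008,-0.063,0.076,0.033,1,0,0,-0.012,-0.094,0.113,0.05,1,0,0,-0.016,-0.125,0.151,0.067,1,0,0,-0.02,-0.157,0.189,0.083,1,0,0,-0.0227,-0.188,0.2269,0.1,1,0,0,-0.0227,-0.188,0.2269,0.1,1,0,0,-0.0227,-0.188,0.2269,0.1,1]'

```text
clock: 20.07
position: [0.6251, -0.0201, 0.1773]
tcp_rot: [-0.003, -0.059, 0.998, 0.0]
wrist_force: [-0.6, -0.3, -2.5]
opening: 0.0367
grip_force: 80.5
```

```bash
python3 - <<'E'
from h import *
b=grab('scene','s8.png');a=grab('top');s=r.sense();print(s['position'],s['opening'],s['grip_force'],s['wrist_force'])
z=lambda im,x,y,w,h,k:cv2.resize(im[y:y+h,x:x+w,::-1],None,fx=k,fy=k,interpolation=cv2.INTER_CUBIC)
cv2.imwrite('pics/c8.png',np.hstack([z(a['frame'],205,130,133,133,3),z(b['frame'],240,130,133,133,3)]))
E
```

```text
[ 0.6255172  -0.02129405  0.17939541] 0.036531966200727115 80.47332286834717 [ 0.31094307  0.18638447 -1.71214349]
```

View pics/c8.png

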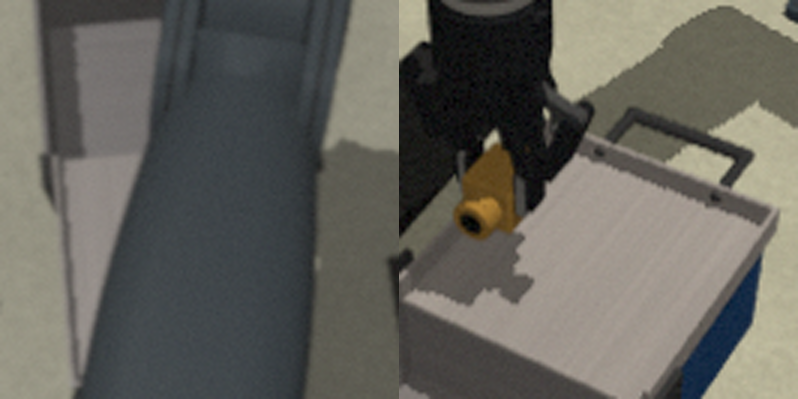

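The coupling (scene crop (490,200)) is held firmly above its slot. I'll place it, then fetch B.

```bash
python3 - <<'E'
from plan import *
from h import feed
P=[feed(.048,-.045),feed(.048,.045),feed(-.043,-.045),feed(-.043,.045)]
legs((*P[0],.114,186.6),(*P[0],.20,186.6),(.56,-.248,.14,174),(.56,-.248,.012,174),(.56,-.248,.2,174),(.57,-.1,.23,180),(*P[1],.18,186.6),(*P[1],.114,186.6),(*P[1],.2,186.6),(.52,-.16,.23,200),(.4575,-.3855,.14,204.4),(.4575,-.3855,.012,204.4))
E
```

```text
wz -0.0000 dx 0.0000 dy 0.0000 dz -0.1720   rows>=2.1
wz 0.1100 dx 0.1832 dy -0.4373 dz 0.1200   rows>=5.9
wz -0.0000 dx 0.0000 dy 0.0000 dz 0.2560   rows>=3.1
wz -0.0000 dx 0.0000 dy 0.0000 dz -0.3760   rows>=4.5
wz -0.0524 dx 0.0110 dy 0.2965 dz -0.0600   rows>=3.6
wz -0.0576 dx -0.0910 dy 0.3382 dz 0.1000   rows>=4.4
wz -0.0000 dx 0.0000 dy 0.0000 dz 0.1320   rows>=1.6
wz -0.0000 dx 0.0000 dy 0.0000 dz -0.1720   rows>=2.1
wz -0.1169 dx 0.2424 dy -0.4332 dz -0.0600   rows>=6.0
wz -0.0384 dx 0.2717 dy -0.3810 dz 0.1800   rows>=6.0
wz -0.0000 dx 0.0000 dy 0.0000 dz 0.2560   rows>=3.1
```

>>> send_rows --motion '[0,0,0,0,0,0.03,1,0,0,0,0,0,0.06,1,0,0,0,0,0,0.09,1,0,0,0,0,0,0.115,1,0,0,0,0,0,0.132,1,0,0,0,0,0,0.132,1,0,0,0,0,0,0.132,-0.45,0,0,0,0,0,0.132,-0.45]'

```text
clock: 20.83
position: [0.6269, -0.0208, 0.1152]
tcp_rot: [0.001, -0.058, 0.998, -0.0]
wrist_force: [0.2, -0.8, -0.2]
opening: 0.0594
grip_force: 0.0
```

>>> send_rows --motion '[0,0,0,0,0,0,-0.45,0,0,0,0,0,0,-0.45,0,0,0,0,0,-0.02,-0.45,0,0,0,0,0,-0.06,-0.45,0,0,0,0,0,-0.11,-0.45,0,0,0,0,0,-0.15,-0.45,0,0,0,0,0,-0.172,-0.45,0,0,0,0,0,-0.172,-0.45]'

```text
clock: 21.5
position: [0.6286, -0.0203, 0.205]
tcp_rot: [0.004, -0.059, 0.998, -0.001]
wrist_force: [0.3, -0.2, 0.5]
opening: 0.0618
grip_force: 0.0
```

```bash
python3 - <<'E'
from h import *
a=grab('top');b=grab('scene')
print('top');couplings(a,(305,180,435,310)); print('scene');couplings(b,(175,130,300,210)); print('tray');couplings(a,(215,170,305,265),.13);couplings(b,(230,170,370,260),.13)
E
```

```text
top
  brass area 88 px [378.7 181.5] xy [ 0.7025 -0.3064] axis deg 91.4
  brass area 274 px [399.2 225.8] xy [ 0.5746 -0.363 ] axis deg 10.4
  brass area 291 px [360.2 229.6] xy [ 0.5611 -0.2503] axis deg 174.7
  brass area 296 px [407.9 266.9] xy [ 0.4588 -0.3853] axis deg 25.0
scene
  brass area 277 px [215.6 149.7] xy [ 0.4575 -0.3806] axis deg 27.7
  brass area 372 px [191.2 173.9] xy [ 0.5738 -0.3571] axis deg 9.7
  brass area 438 px [224.5 188.1] xy [ 0.5601 -0.2452] axis deg 173.6
  brass area 213 px [277.9 204.5] xy [ 0.5231 -0.0971] axis deg 140.1
  brass area 30 px [176.3 205.7] xy [ 0.6812 -0.2958] axis deg 54.3
tray
  brass area 117 px [233.  185.3] xy [ 0.6148 -0.1494] axis deg 36.5
  brass area 507 px [274.4 211.8] xy [ 0.6227 -0.0211] axis deg 7.6
```

>>> send_rows --motion '[0,0,0.016,0.026,-0.062,0.01,-1,0,0,0.032,0.052,-0.125,0.02,-1,0,0,0.048,0.078,-0.187,0.03,-1,0,0,0.064,0.105,-0.25,0.05,-1,0,0,0.08,0.131,-0.312,0.07,-1,0,0,0.096,0.157,-0.375,0.09,-1,0,0,0.11,0.1832,-0.4373,0.12,-1,0,0,0.11,0.1832,-0.4373,0.12,-1]'

```text
clock: 22.27
position: [0.5565, -0.2524, 0.134]
tcp_rot: [-0.005, 0.055, 0.998, 0.0]
wrist_force: [0.4, 0.9, 0.2]
opening: 0.0855
grip_force: 0.0
```

>>> send_rows --motion '[0,0,0,0,0,0,-1,0,0,0,0,0,0.07,-1,0,0,0,0,0,0.14,-1,0,0,0,0,0,0.2,-1,0,0,0,0,0,0.24,-1,0,0,0,0,0,0.256,-1,0,0,0,0,0,0.256,-1,0,0,0,0,0,0.256,1]' --force 80

```text
clock: 22.93
position: [0.5616, -0.2471, 0.0126]
tcp_rot: [-0.0, 0.05, 0.999, 0.0]
wrist_force: [0.2, 0.5, 0.6]
opening: 0.0752
grip_force: 0.0
```

>>> send_rows --motion '[0,0,0,0,0,0,1,0,0,0,0,0,0,1,0,0,0,0,0,0,1,0,0,0,0,0,0,1,0,0,0,0,0,0,1,0,0,0,0,0,0,1,0,0,0,0,0,0,1,0,0,0,0,0,0,1]'

```text
clock: 23.6
position: [0.5632, -0.249, 0.015]
tcp_rot: [0.002, 0.051, 0.999, -0.001]
wrist_force: [1.1, 0.1, 5.7]
opening: 0.0364
grip_force: 82.2
```

>>> send_rows --motion '[0,0,0,0,0,-0.04,1,0,0,0,0,0,-0.1,1,0,0,0,0,0,-0.16,1,0,0,0,0,0,-0.22,1,0,0,0,0,0,-0.28,1,0,0,0,0,0,-0.34,1,0,0,0,0,0,-0.376,1,0,0,0,0,0,-0.376,1]'

```text
clock: 24.27
position: [0.5633, -0.2493, 0.206]
tcp_rot: [0.004, 0.051, 0.999, -0.002]
wrist_force: [1.5, -1.0, -1.0]
opening: 0.0373
grip_force: 81.2
```

>>> send_rows --motion '[0,0,-0.008,0.002,0.049,-0.01,1,0,0,-0.016,0.004,0.099,-0.02,1,0,0,-0.024,0.006,0.148,-0.03,1,0,0,-0.032,0.007,0.198,-0.04,1,0,0,-0.04,0.009,0.247,-0.05,1,0,0,-0.0524,0.011,0.2965,-0.06,1,0,0,-0.0524,0.011,0.2965,-0.06,1,0,0,-0.0524,0.011,0.2965,-0.06,1]'

```text
clock: 24.93
position: [0.5704, -0.0986, 0.2285]
tcp_rot: [-0.001, -0.002, 1.0, 0.0]
wrist_force: [-0.0, -0.2, -2.3]
opening: 0.0367
grip_force: 81.3
```

>>> send_rows --motion '[0,0,-0.01,-0.015,0.056,0.005,1,0,0,-0.02,-0.03,0.113,0.01,1,0,0,-0.03,-0.045,0.169,0.02,1,0,0,-0.04,-0.06,0.225,0.035,1,0,0,-0.05,-0.076,0.28,0.06,1,0,0,-0.0576,-0.091,0.3382,0.08,1,0,0,-0.0576,-0.091,0.3382,0.1,1,0,0,-0.0576,-0.091,0.3382,0.1,1]'

```text
clock: 25.6
position: [0.614, 0.0695, 0.1751]
tcp_rot: [-0.004, -0.06, 0.998, -0.0]
wrist_force: [-0.3, -0.1, -3.2]
opening: 0.037
grip_force: 81.2
```

>>> send_rows --motion '[0,0,0,0,0,0.03,1,0,0,0,0,0,0.06,1,0,0,0,0,0,0.09,1,0,0,0,0,0,0.115,1,0,0,0,0,0,0.132,1,0,0,0,0,0,0.132,1,0,0,0,0,0,0.132,-0.45,0,0,0,0,0,0.132,-0.45]'

```text
clock: 26.27
position: [0.6164, 0.0684, 0.1148]
tcp_rot: [0.001, -0.058, 0.998, -0.0]
wrist_force: [-0.3, -0.3, -0.0]
opening: 0.0598
grip_force: 0.0
```

>>> send_rows --motion '[0,0,0,0,0,0,-0.45,0,0,0,0,0,0,-0.45,0,0,0,0,0,-0.02,-0.45,0,0,0,0,0,-0.06,-0.45,0,0,0,0,0,-0.11,-0.45,0,0,0,0,0,-0.15,-0.45,0,0,0,0,0,-0.172,-0.45,0,0,0,0,0,-0.172,-0.45]'

```text
clock: 26.93
position: [0.618, 0.0693, 0.2049]
tcp_rot: [0.004, -0.059, 0.998, -0.0]
wrist_force: [0.4, 0.4, 1.0]
opening: 0.0618
grip_force: 0.0
```

```bash
python3 - <<'E'
from h import *
a=grab('top');b=grab('scene')
print('top');couplings(a,(305,195,435,310)); print('scene');couplings(b,(175,130,285,200)); print('tray');couplings(a,(215,170,305,265),.13);couplings(b,(230,170,370,260),.13)
E
```

```text
top
  brass area 273 px [399.2 225.7] xy [ 0.5749 -0.3631] axis deg 10.6
  brass area 300 px [407.9 266.9] xy [ 0.4588 -0.3853] axis deg 24.8
scene
  brass area 283 px [215.7 149.8] xy [ 0.4577 -0.38  ] axis deg 28.4
  brass area 373 px [191.2 173.9] xy [ 0.5739 -0.3571] axis deg 10.0
tray
  brass area 443 px [273.4 211.8] xy [ 0.6241 -0.0229] axis deg 11.0
  brass area 556 px [311.1 227.9] xy [0.6129 0.068 ] axis deg 9.1
```

>>> send_rows --motion '[0,0,-0.019,0.04,-0.072,-0.02,-0.45,0,0,-0.039,0.08,-0.144,-0.04,-0.45,0,0,-0.058,0.12,-0.216,-0.06,-0.45,0,0,-0.078,0.16,-0.288,-0.06,-0.45,0,0,-0.097,0.2,-0.36,-0.06,-1,0,0,-0.1169,0.2424,-0.4332,-0.06,-1,0,0,-0.1169,0.2424,-0.4332,-0.06,-1,0,0,-0.1169,0.2424,-0.4332,-0.06,-1]'

```text
clock: 27.7
position: [0.5193, -0.1618, 0.2282]
tcp_rot: [-0.002, -0.172, 0.985, 0.001]
wrist_force: [-0.1, -0.1, -1.0]
opening: 0.0852
grip_force: 0.0
```

>>> send_rows --motion '[0,0,-0.006,0.045,-0.063,0.03,-1,0,0,-0.012,0.09,-0.127,0.06,-1,0,0,-0.018,0.136,-0.19,0.09,-1,0,0,-0.025,0.181,-0.254,0.12,-1,0,0,-0.032,0.226,-0.317,0.15,-1,0,0,-0.0384,0.2717,-0.381,0.18,-1,0,0,-0.0384,0.2717,-0.381,0.18,-1,0,0,-0.0384,0.2717,-0.381,0.18,-1]'

```text
clock: 28.37
position: [0.4581, -0.3849, 0.1367]
tcp_rot: [-0.001, -0.212, 0.977, 0.003]
wrist_force: [-0.1, 1.0, -0.5]
opening: 0.0856
grip_force: 0.0
```

>>> send_rows --motion '[0,0,0,0,0,0,-1,0,0,0,0,0,0.07,-1,0,0,0,0,0,0.14,-1,0,0,0,0,0,0.2,-1,0,0,0,0,0,0.24,-1,0,0,0,0,0,0.256,-1,0,0,0,0,0,0.256,-1,0,0,0,0,0,0.256,1]' --force 80

```text
clock: 29.03
position: [0.4604, -0.3849, 0.0135]
tcp_rot: [0.0, -0.214, 0.977, -0.0]
wrist_force: [0.1, -0.6, -0.6]
opening: 0.0757
grip_force: 0.0
```

>>> send_rows --motion '[0,0,0,0,0,0,1,0,0,0,0,0,0,1,0,0,0,0,0,0,1,0,0,0,0,0,0,1,0,0,0,0,0,0,1,0,0,0,0,0,0,1,0,0,0,0,0,0,1,0,0,0,0,0,0,1]'

```text
clock: 29.7
position: [0.4605, -0.3871, 0.0149]
tcp_rot: [0.001, -0.212, 0.977, -0.002]
wrist_force: [0.9, 0.4, 6.5]
opening: 0.0368
grip_force: 82.1
```

>>> send_rows --motion '[0,0,0,0,0,-0.04,1,0,0,0,0,0,-0.1,1,0,0,0,0,0,-0.16,1,0,0,0,0,0,-0.22,1,0,0,0,0,0,-0.28,1,0,0,0,0,0,-0.34,1,0,0,0,0,0,-0.376,1,0,0,0,0,0,-0.376,1]'

```text
clock: 30.37
position: [0.4609, -0.3879, 0.2062]
tcp_rot: [0.003, -0.212, 0.977, -0.004]
wrist_force: [0.7, -0.7, -0.6]
opening: 0.0367
grip_force: 81.3
```

```bash
python3 - <<'E'
from plan import *
from h import *
P=[feed(.048,-.045),feed(.048,.045),feed(-.043,-.045),feed(-.043,.045)]
legs((.4575,-.3855,.2,204.4),(.47,-.2,.23,195),(*P[2],.18,186.6),(*P[2],.114,186.6),(*P[2],.2,186.6),(.574,-.361,.14,190.2),(.574,-.361,.012,190.2),(.574,-.361,.2,190.2),(.56,-.16,.23,188),(*P[3],.19,186.6),(*P[3],.114,186.6))
b=grab('scene');couplings(b,(120,90,330,200),.22)
E
```

```text
wz 0.0820 dx -0.1760 dy 0.3275 dz -0.0600   rows>=4.5
wz 0.0733 dx -0.2141 dy 0.2931 dz 0.1000   rows>=4.5
wz -0.0000 dx 0.0000 dy 0.0000 dz 0.1320   rows>=1.6
wz -0.0000 dx 0.0000 dy 0.0000 dz -0.1720   rows>=2.1
wz -0.0314 dx -0.0007 dy -0.6650 dz 0.1200   rows>=8.1
wz -0.0000 dx 0.0000 dy 0.0000 dz 0.2560   rows>=3.1
wz -0.0000 dx 0.0000 dy 0.0000 dz -0.3760   rows>=4.5
wz 0.0192 dx -0.0436 dy 0.4006 dz -0.0600   rows>=4.9
wz 0.0122 dx 0.0082 dy 0.4428 dz 0.0800   rows>=5.4
wz -0.0000 dx 0.0000 dy 0.0000 dz 0.1520   rows>=1.8
  brass area 113 px [202.2  94.4] xy [ 0.4781 -0.3754] axis deg 89.2
  brass area 355 px [191.2 173.7] xy [ 0.7093 -0.1645] axis deg 8.3
  brass area 40 px [162.1 198.3] xy [ 0.7942 -0.1554] axis deg 128.0
```

>>> send_rows --motion '[0,0,0.013,-0.029,0.055,-0.01,1,0,0,0.027,-0.059,0.109,-0.02,1,0,0,0.041,-0.088,0.164,-0.03,1,0,0,0.055,-0.117,0.218,-0.04,1,0,0,0.068,-0.147,0.273,-0.05,1,0,0,0.082,-0.176,0.3275,-0.06,1,0,0,0.082,-0.176,0.3275,-0.06,1,0,0,0.082,-0.176,0.3275,-0.06,1]'

```text
clock: 31.08
position: [0.4706, -0.1985, 0.2282]
tcp_rot: [-0.001, -0.133, 0.991, 0.001]
wrist_force: [-0.6, -0.1, -2.0]
opening: 0.0367
grip_force: 81.4
```

>>> send_rows --motion '[0,0,0.012,-0.036,0.049,0.005,1,0,0,0.024,-0.071,0.098,0.01,1,0,0,0.037,-0.107,0.147,0.02,1,0,0,0.049,-0.143,0.195,0.035,1,0,0,0.061,-0.178,0.244,0.06,1,0,0,0.0733,-0.2141,0.2931,0.08,1,0,0,0.0733,-0.2141,0.2931,0.1,1,0,0,0.0733,-0.2141,0.2931,0.1,1]'

```text
clock: 31.75
position: [0.5343, -0.0302, 0.1753]
tcp_rot: [-0.004, -0.06, 0.998, 0.001]
wrist_force: [-1.4, -0.9, -2.3]
opening: 0.0366
grip_force: 81.3
```

>>> send_rows --motion '[0,0,0,0,0,0.03,1,0,0,0,0,0,0.06,1,0,0,0,0,0,0.09,1,0,0,0,0,0,0.115,1,0,0,0,0,0,0.132,1,0,0,0,0,0,0.132,1,0,0,0,0,0,0.132,-0.45,0,0,0,0,0,0.132,-0.45]'

```text
clock: 32.42
position: [0.5365, -0.0317, 0.1146]
tcp_rot: [0.0, -0.058, 0.998, -0.0]
wrist_force: [0.0, 0.2, 0.5]
opening: 0.0597
grip_force: 0.0
```

>>> send_rows --motion '[0,0,0,0,0,0,-0.45,0,0,0,0,0,0,-0.45,0,0,0,0,0,-0.02,-0.45,0,0,0,0,0,-0.06,-0.45,0,0,0,0,0,-0.11,-0.45,0,0,0,0,0,-0.15,-0.45,0,0,0,0,0,-0.172,-0.45,0,0,0,0,0,-0.172,-0.45]'

```text
clock: 33.08
position: [0.5382, -0.0311, 0.2044]
tcp_rot: [0.003, -0.059, 0.998, -0.001]
wrist_force: [-0.3, -0.2, 0.8]
opening: 0.062
grip_force: 0.0
```

```bash
python3 - <<'E'
from h import *
a=grab('top');b=grab('scene')
print('top');couplings(a,(305,195,435,310)); print('scene');couplings(b,(175,130,285,200)); print('tray');couplings(a,(215,170,305,265),.13);couplings(b,(230,160,370,260),.13)
E
```

```text
top
  brass area 269 px [399.2 225.7] xy [ 0.575  -0.3632] axis deg 11.2
scene
  brass area 370 px [191.2 173.8] xy [ 0.5734 -0.3573] axis deg 9.2
  brass area 25 px [282.2 196.8] xy [ 0.4946 -0.1062] axis deg 13.6
tray
  brass area 305 px [246.4 200.7] xy [0.6141 0.0669] axis deg 7.2
  brass area 1018 px [283.8 201.8] xy [ 0.5869 -0.0246] axis deg 8.2
  brass area 609 px [311.4 228.3] xy [0.6134 0.0691] axis deg 10.6
```

>>> send_rows --motion '[0,0,-0.004,0,-0.07,0,-0.45,0,0,-0.008,0,-0.14,0,-0.45,0,0,-0.012,0,-0.21,0,-0.45,0,0,-0.016,0,-0.28,0.02,-1,0,0,-0.02,0,-0.35,0.04,-1,0,0,-0.024,0,-0.42,0.06,-1,0,0,-0.028,0,-0.49,0.08,-1,0,0,-0.031,-0.0007,-0.56,0.1,-1]'

```text
clock: 33.85
position: [0.5682, -0.3098, 0.1472]
tcp_rot: [-0.002, -0.09, 0.996, 0.001]
wrist_force: [0.5, -0.2, -0.7]
opening: 0.0853
grip_force: 0.0
```

>>> send_rows --motion '[0,0,0,0.006,-0.06,0.01,-1,0,0,0,0.0132,-0.104,0.02,-1,0,0,0,0.0132,-0.104,0.02,-1,0,0,0,0.0132,-0.104,0.09,-1,0,0,0,0.0132,-0.104,0.16,-1,0,0,0,0.0132,-0.104,0.22,-1,0,0,0,0.0132,-0.104,0.26,-1,0,0,0,0.0132,-0.104,0.276,-1]'

```text
clock: 34.52
position: [0.5683, -0.3573, 0.0051]
tcp_rot: [-0.004, -0.09, 0.996, 0.004]
wrist_force: [-0.3, 0.9, -1.2]
opening: 0.0854
grip_force: 0.0
```

>>> send_rows --motion '[0,0,0,0,0,0,-1,0,0,0,0,0,0,1,0,0,0,0,0,0,1,0,0,0,0,0,0,1,0,0,0,0,0,0,1,0,0,0,0,0,0,1,0,0,0,0,0,0,1,0,0,0,0,0,0,1]' --force 80

```text
clock: 35.18
position: [0.5739, -0.3622, 0.0152]
tcp_rot: [0.002, -0.09, 0.996, -0.001]
wrist_force: [-0.1, 0.2, 5.6]
opening: 0.0369
grip_force: 82.3
```

>>> send_rows --motion '[0,0,0,0,0,0,1,0,0,0,0,0,-0.04,1,0,0,0,0,0,-0.1,1,0,0,0,0,0,-0.16,1,0,0,0,0,0,-0.22,1,0,0,0,0,0,-0.28,1,0,0,0,0,0,-0.34,1,0,0,0,0,0,-0.376,1]'

```text
clock: 35.85
position: [0.5728, -0.3617, 0.2039]
tcp_rot: [0.001, -0.09, 0.996, -0.001]
wrist_force: [1.1, 0.9, -0.9]
opening: 0.0366
grip_force: 81.3
```

```bash
python3 - <<'E'
from plan import *
from h import *
P3=feed(-.043,.045)
legs((.5704,-.3612,.2,190.2),(.56,-.16,.23,188),(*P3,.19,186.6),(*P3,.114,186.6),(*P3,.25,186.6))
E
```

```text
wz 0.0192 dx -0.0508 dy 0.3997 dz -0.0600   rows>=4.9
wz 0.0122 dx 0.0082 dy 0.4428 dz 0.0800   rows>=5.4
wz -0.0000 dx 0.0000 dy 0.0000 dz 0.1520   rows>=1.8
wz -0.0000 dx 0.0000 dy 0.0000 dz -0.2720   rows>=3.3
```

>>> send_rows --motion '[0,0,0.003,-0.008,0.066,-0.01,1,0,0,0.006,-0.017,0.133,-0.02,1,0,0,0.009,-0.025,0.2,-0.03,1,0,0,0.012,-0.034,0.266,-0.04,1,0,0,0.015,-0.042,0.333,-0.05,1,0,0,0.0192,-0.0508,0.3997,-0.06,1,0,0,0.0192,-0.0508,0.3997,-0.06,1,0,0,0.0192,-0.0508,0.3997,-0.06,1]'

```text
clock: 36.52
position: [0.5614, -0.1582, 0.2306]
tcp_rot: [0.0, -0.072, 0.997, -0.0]
wrist_force: [0.6, 0.1, -3.3]
opening: 0.0367
grip_force: 81.6
```

>>> send_rows --motion '[0,0,0.002,0.001,0.065,0,1,0,0,0.004,0.003,0.13,0,1,0,0,0.006,0.004,0.195,0.01,1,0,0,0.008,0.005,0.26,0.02,1,0,0,0.01,0.006,0.325,0.04,1,0,0,0.0122,0.008,0.39,0.06,1,0,0,0.0122,0.0082,0.4428,0.08,1,0,0,0.0122,0.0082,0.4428,0.08,1]'

```text
clock: 37.18
position: [0.5238, 0.0621, 0.187]
tcp_rot: [-0.003, -0.06, 0.998, 0.002]
wrist_force: [0.6, -0.7, -2.8]
opening: 0.0369
grip_force: 81.6
```

>>> send_rows --motion '[0,0,0,0,0,0.03,1,0,0,0,0,0,0.07,1,0,0,0,0,0,0.11,1,0,0,0,0,0,0.135,1,0,0,0,0,0,0.152,1,0,0,0,0,0,0.152,1,0,0,0,0,0,0.152,-0.45,0,0,0,0,0,0.152,-0.45]'

```text
clock: 37.85
position: [0.5272, 0.0579, 0.115]
tcp_rot: [0.001, -0.058, 0.998, -0.0]
wrist_force: [-0.5, -0.3, 0.3]
opening: 0.0597
grip_force: 0.0
```

>>> send_rows --motion '[0,0,0,0,0,0,-0.45,0,0,0,0,0,0,-0.45,0,0,0,0,0,-0.02,-0.45,0,0,0,0,0,-0.06,-0.45,0,0,0,0,0,-0.11,-0.45,0,0,0,0,0,-0.18,-0.45,0,0,0,0,0,-0.24,-0.45,0,0,0,0,0,-0.272,-0.45]'

```text
clock: 38.52
position: [0.5277, 0.0586, 0.2558]
tcp_rot: [0.003, -0.059, 0.998, -0.0]
wrist_force: [1.0, -0.1, 0.7]
opening: 0.0619
grip_force: 0.0
```

```bash
python3 - <<'E'
from plan import *
from h import *
s=r.sense();print(s['position'],s['joint_pos'])
P3=feed(-.043,.045);H=feed(-.15,0)
print(H)
legs((*P3,.25,186.6),(*feed(-.2,0),.25,186.6),(*feed(-.15,0),.19,96.6+180))
E
```

```text
[0.52765331 0.0586467  0.25575071] [-1.56195219e-02  6.33983719e-02  1.64053993e-01  1.66448421e+00
 -6.05631715e-05 -1.32764990e-01]
[0.42399409 0.00165943]
wz -0.0000 dx 0.3140 dy -0.0900 dz -0.0000   rows>=3.9
wz -0.7854 dx -0.1000 dy 0.0000 dz 0.1200   rows>=12.6
```

>>> send_rows --motion '[0,0,-0.055,0.06,-0.018,0,-0.45,0,0,-0.11,0.12,-0.036,0,-0.45,0,0,-0.165,0.18,-0.054,0,-0.45,0,0,-0.22,0.24,-0.072,0,-0.2,0,0,-0.275,0.314,-0.09,0,0,0,0,-0.33,0.314,-0.09,0,0,0,0,-0.385,0.314,-0.09,0,0,0,0,-0.3927,0.314,-0.09,0,0]'

```text
clock: 39.18
position: [0.3753, -0.0046, 0.2515]
tcp_rot: [0.001, -0.437, 0.9, -0.001]
wrist_force: [-0.5, -0.1, -0.2]
opening: 0.0428
grip_force: 0.0
```

```bash
python3 - <<'E'
from h import *
from plan import *
a=grab('top');b=grab('scene');s=r.sense();print(s['position'])
z=lambda im,x,y,w,h,k:cv2.resize(im[y:y+h,x:x+w,::-1],None,fx=k,fy=k,interpolation=cv2.INTER_CUBIC)
cv2.imwrite('pics/c9.png',np.hstack([z(a['frame'],205,150,133,133,3),z(b['frame'],250,140,133,133,3)]))
couplings(a,(215,170,305,265),.13);print();couplings(b,(230,160,370,260),.13)
for f in(a,b):
    for n,p in(('handle',[feed(-.15,0)[0],feed(-.15,0)[1],.114]),): print(n,px(f,[p]))
legs((*feed(-.2,0),.25,231.6),(*feed(-.15,0),.18,276.6),(*feed(-.15,0),.093,276.6))
E
```

```text
[ 0.3757707  -0.00442968  0.2511136 ]
  brass area 289 px [281.1 197.7] xy [ 0.6248 -0.0225] axis deg 8.0
  brass area 294 px [246.4 200.7] xy [0.6142 0.067 ] axis deg 7.3
  brass area 309 px [284.5 231.5] xy [ 0.5367 -0.0333] axis deg 6.3
  brass area 312 px [249.1 234. ] xy [0.5277 0.0571] axis deg 6.2

  brass area 1047 px [285.  200.9] xy [ 0.5829 -0.0243] axis deg 7.1
  brass area 1086 px [320.8 216.3] xy [0.5737 0.0645] axis deg 6.8
handle [[269.68657623 275.74095161]]
handle [[335.67894328 173.74169028]]
wz -0.3927 dx -0.0707 dy -0.0707 dz 0.1400   rows>=6.3
wz -0.0000 dx 0.0000 dy 0.0000 dz 0.1740   rows>=2.1
```

View pics/c9.png

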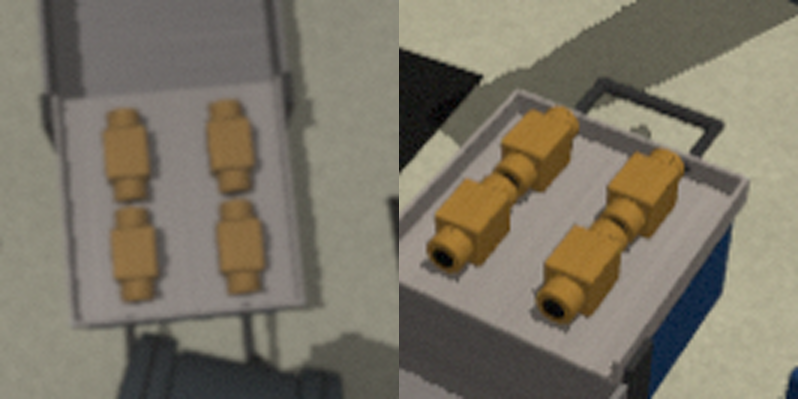

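All four couplings lie in the tray (top crop (128,155), (232,147), (135,255), (242,248)). I'll grip the handle.

>>> send_rows --motion '[0,0,-0.056,-0.01,-0.01,0.01,0,0,0,-0.112,-0.02,-0.02,0.03,0,0,0,-0.168,-0.03,-0.03,0.05,0,0,0,-0.224,-0.042,-0.042,0.08,0,0,0,-0.28,-0.055,-0.055,0.1,0,0,0,-0.336,-0.0707,-0.0707,0.12,0,0,0,-0.3927,-0.0707,-0.0707,0.14,0,0,0,-0.3927,-0.0707,-0.0707,0.14,0]'

```text
clock: 39.95
position: [0.4245, 0.0019, 0.178]
tcp_rot: [0.001, 0.747, -0.664, -0.002]
wrist_force: [-0.3, 0.7, 0.1]
opening: 0.0429
grip_force: 0.0
```

>>> send_rows --motion '[0,0,0,0,0,0.04,0,0,0,0,0,0,0.08,0,0,0,0,0,0,0.12,0,0,0,0,0,0,0.15,0,0,0,0,0,0,0.174,0,0,0,0,0,0,0.174,0,0,0,0,0,0,0.174,0,0,0,0,0,0,0.174,1]' --force 60

```text
clock: 40.62
position: [0.4261, 0.0013, 0.0946]
tcp_rot: [-0.001, 0.747, -0.665, 0.001]
wrist_force: [0.3, -0.3, -0.7]
opening: 0.0316
grip_force: 0.0
```

>>> send_rows --motion '[0,0,0,0,0,0,1,0,0,0,0,0,0,1,0,0,0,0,0,0,1,0,0,0,0,0,0,1,0,0,0,0,0,0,1,0,0,0,0,0,0,1,0,0,0,0,0,0,1,0,0,0,0,0,0,1]'

```text
clock: 41.28
position: [0.4269, 0.0013, 0.0949]
tcp_rot: [-0.001, 0.747, -0.665, 0.002]
wrist_force: [2.4, 0.7, 5.9]
opening: 0.0098
grip_force: 58.8
```

```bash
python3 - <<'E'
from h import *
s=r.sense();print(s['position'],s['wrist_force'],s['wrist_torque'],s['opening'],s['grip_force'])
f0=.0583;R=.2404
for t in np.arange(.1,1.01,.1): print(round(t,2),'fwd',round(R*(np.cos(f0)-np.cos(f0+t)),4),'up',round(R*(np.sin(f0+t)-np.sin(f0)),4))
E
```

```text
[0.42686582 0.00134567 0.09492976] [2.42733401 0.70038904 5.94348627] [ 0.0880791  -0.37872939  0.02579856] 0.009826128639359402 58.761035799980164
0.1 fwd 0.0026 up 0.0239
0.2 fwd 0.0076 up 0.0474
0.3 fwd 0.0149 up 0.0703
0.4 fwd 0.0244 up 0.0924
0.5 fwd 0.0361 up 0.1133
0.6 fwd 0.0498 up 0.1331
0.7 fwd 0.0655 up 0.1513
0.8 fwd 0.0828 up 0.1679
0.9 fwd 0.1018 up 0.1827
1.0 fwd 0.1221 up 0.1955
```

>>> send_rows --motion '[0,0,0,0,-0.002,-0.024,1,0,0,0,0,-0.005,-0.048,1,0,0,0,0,-0.0096,-0.071,1,0,0,0,0,-0.015,-0.095,1,0,0,0,0,-0.022,-0.118,1,0,0,0,0,-0.03,-0.141,1,0,0,0,0,-0.039,-0.163,1,0,0,0,0,-0.049,-0.185,1]'

```text
clock: 41.95
position: [0.4479, 0.0039, 0.1829]
tcp_rot: [0.002, 0.747, -0.665, -0.002]
wrist_force: [3.0, -1.9, -10.1]
opening: 0.0096
grip_force: 58.2
```

>>> send_rows --motion '[0,0,0,0,-0.011,-0.021,1,0,0,0,0,-0.023,-0.042,1,0,0,0,0,-0.037,-0.062,1,0,0,0,0,-0.051,-0.081,1,0,0,0,0,-0.066,-0.1,1,0,0,0,0,-0.082,-0.118,1,0,0,0,0,-0.099,-0.135,1,0,0,0,0,-0.117,-0.151,1]'

```text
clock: 42.62
position: [0.5011, 0.0104, 0.2598]
tcp_rot: [0.006, 0.747, -0.665, -0.005]
wrist_force: [-13.7, -2.1, 6.4]
opening: 0.0098
grip_force: 58.5
```

```bash
python3 - <<'E'
from h import *
a=grab('top');b=grab('scene');s=r.sense();print(s['position'],s['wrist_force'],s['opening'],s['grip_force'])
z=lambda im,x,y,w,h,k:cv2.resize(im[y:y+h,x:x+w,::-1],None,fx=k,fy=k,interpolation=cv2.INTER_CUBIC)
cv2.imwrite('pics/c10.png',np.hstack([z(a['frame'],200,105,133,133,3),z(b['frame'],180,130,200,200,2)[:399]]))
E
```

```text
[0.50316485 0.01058131 0.26173211] [-11.01055077  -1.53352313   7.02679494] 0.009919996976849737 59.911989569664
```

View pics/c10.png

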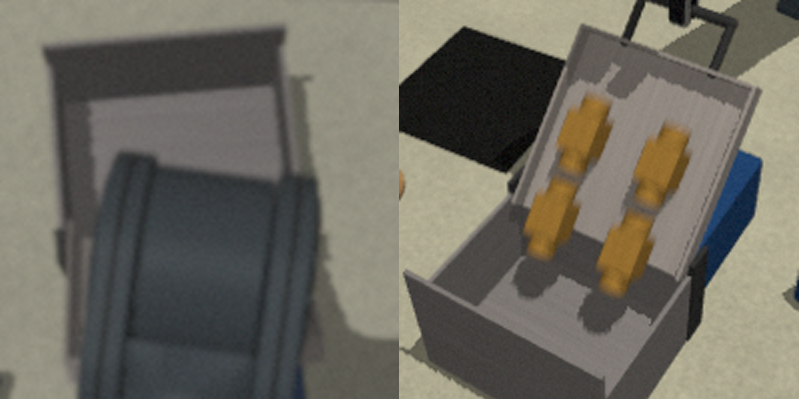

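The couplings are sliding down towards the bin (scene crop (550,220), (625,255)). I'll hold the tray up and look again.

>>> send_rows --motion '[0,0,0,0,0,0,1,0,0,0,0,0,0,1,0,0,0,0,0,0,1,0,0,0,0,0,0,1,0,0,0,0,0,0,1,0,0,0,0,0,0,1,0,0,0,0,0,0,1,0,0,0,0,0,0,1]'

```text
clock: 43.38
position: [0.5027, 0.0105, 0.2613]
tcp_rot: [0.004, 0.747, -0.665, -0.003]
wrist_force: [-8.7, -1.5, 6.6]
opening: 0.0099
grip_force: 59.9
```

```bash
python3 - <<'E'
from h import *
a=grab('top');b=grab('scene');s=r.sense();print(s['position'],s['wrist_force'],s['opening'],s['grip_force'])
z=lambda im,x,y,w,h,k:cv2.resize(im[y:y+h,x:x+w,::-1],None,fx=k,fy=k,interpolation=cv2.INTER_CUBIC)
cv2.imwrite('pics/c11.png',np.hstack([z(a['frame'],200,105,133,133,3),z(b['frame'],180,130,200,200,2)[:399]]))
E
```

```text
[0.5027172  0.01050377 0.2613136 ] [-9.10244125 -0.53272934  5.58714553] 0.010291305163714638 59.886345863342285
```

View pics/c11.png

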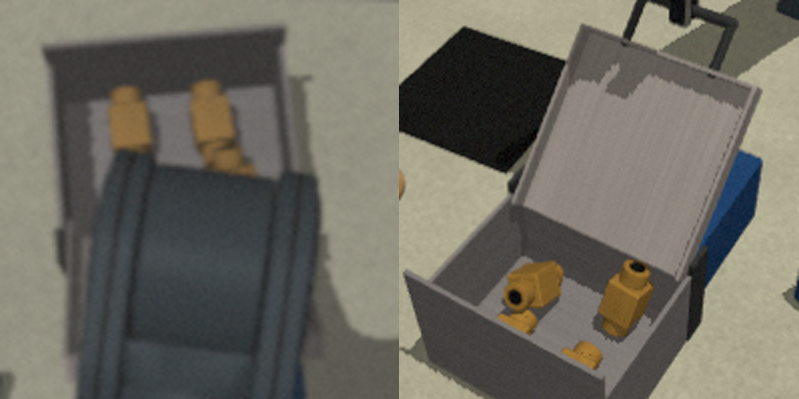

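All four are in the bin, so I'll let the tray down.

>>> send_rows --motion '[0,0,0,0,0.018,0.016,1,0,0,0,0,0.035,0.033,1,0,0,0,0,0.051,0.051,1,0,0,0,0,0.066,0.07,1,0,0,0,0,0.08,0.089,1,0,0,0,0,0.094,0.109,1,0,0,0,0,0.106,0.13,1,0,0,0,0,0.117,0.151,1]'

```text
clock: 44.15
position: [0.4488, 0.004, 0.1852]
tcp_rot: [0.0, 0.747, -0.665, -0.0]
wrist_force: [1.7, -1.3, 0.5]
opening: 0.0101
grip_force: 61.6
```

>>> send_rows --motion '[0,0,0,0,0.01,0.022,1,0,0,0,0,0.019,0.044,1,0,0,0,0,0.027,0.067,1,0,0,0,0,0.034,0.09,1,0,0,0,0,0.039,0.114,1,0,0,0,0,0.044,0.137,1,0,0,0,0,0.047,0.161,1,0,0,0,0,0.049,0.182,1]'

```text
clock: 44.82
position: [0.427, 0.0013, 0.0967]
tcp_rot: [-0.001, 0.747, -0.665, 0.002]
wrist_force: [-7.0, 2.3, 56.8]
opening: 0.01
grip_force: 69.0
```

>>> send_rows --motion '[0,0,0,0,0,0.003,1,0,0,0,0,0,0.003,1,0,0,0,0,0,0.003,0,0,0,0,0,0,0.003,0,0,0,0,0,0,0.003,0,0,0,0,0,0,0.003,0,0,0,0,0,0,-0.03,0,0,0,0,0,0,-0.07,0]'

```text
clock: 45.48
position: [0.4225, 0.0018, 0.1272]
tcp_rot: [0.002, 0.747, -0.665, -0.003]
wrist_force: [0.2, -0.6, 0.1]
opening: 0.0428
grip_force: 0.0
```

>>> send_rows --motion '[0,0,0,0,0,-0.07,0,0,0,0,0,0,-0.14,0,0,0,0,0,0.05,-0.2,0,0,0,0,0,0.1,-0.26,0,0,0,0,0,0.16,-0.26,0,0,0,0,0,0.2,-0.26,0,0,0,0,0,0.2,-0.26,0,0,0,0,0,0.2,-0.26,0]'

```text
clock: 46.15
position: [0.3255, -0.0103, 0.2596]
tcp_rot: [-0.0, 0.747, -0.665, 0.0]
wrist_force: [1.1, -0.2, -1.3]
opening: 0.0427
grip_force: 0.0
```

```bash
python3 needle.py | grep -E '^0.44|scene|top'; python3 - <<'E'
from h import *
a=grab('top');b=grab('scene');s=r.sense();print(s['position'],s['wrist_force'],s['opening'])
z=lambda im,x,y,w,h,k:cv2.resize(im[y:y+h,x:x+w,::-1],None,fx=k,fy=k,interpolation=cv2.INTER_CUBIC)
cv2.imwrite('pics/c12.png',np.hstack([z(a['frame'],110,105,200,200,2),z(b['frame'],180,130,200,200,2)]))
couplings(a,(200,105,310,190),.03)
E
```

```text
scene
0.441 141 140 141 141 141 140 140 141 140 140 140 140 139 138 138 139 139 139 139 137 130 122 110  93  72  57  56  74  99 119 125 129 131 135 138 137 137 138 139 138 138 138 138 137 138 138 138 138 139 138
0.444 142 141 141 136 131 130 133 137 139 140 141 139 136 136 138 139 140 141 140 141 141 138 123 100  77  62  71  98 116 121 127 134 138 139 140 140 140 139 139 139 139 139 139 139 139 139 139 139 139 139
0.447 139 142 141 137 127 118 120 131 139 141 138 130 122 120 125 133 139 139 137 135 132 125 115  99  77  63  72  97 111 114 122 128 133 137 139 135 127 122 126 135 138 139 139 139 138 136 135 138 141 140
top
0.441 132 132 131 130 130 130 130 130 130 130 131 131 132 131 130 129 127 126 123 118 114 108 100  92  86  79  72  70  69  68  71  74  78  84  90  97 106 114 120 122 125 127 128 128 129 129 128 128 128 128
0.444 131 130 129 129 128 128 128 128 129 130 131 131 132 132 131 131 131 130 129 127 124 121 115 107 100  93  86  80  78  78  79  85  92 100 107 113 118 122 125 127 128 130 130 130 129 129 129 130 129 129
0.447 127 126 125 124 123 122 123 125 126 128 129 129 128 127 127 129 130 129 128 126 122 117 111 104  98  92  86  81  76  77  79  84  93 103 111 116 120 123 124 126 127 127 127 126 126 125 125 126 126 125
[ 0.32620922 -0.01015103  0.25895642] [-0.35736722  0.40976529 -0.14591926] 0.0423799315091867
  brass area 197 px [269.7 143.3] xy [0.8074 0.0112] axis deg 11.8
  brass area 190 px [242.3 144.7] xy [0.8007 0.0907] axis deg 11.3
  brass area 27 px [243.4 156.9] xy [0.7637 0.0858] axis deg 116.0
  brass area 26 px [275.1 157.8] xy [ 0.7639 -0.0056] axis deg 90.2
  brass area 45 px [242.  176.6] xy [0.705  0.0877] axis deg 102.6
```

View pics/c12.png

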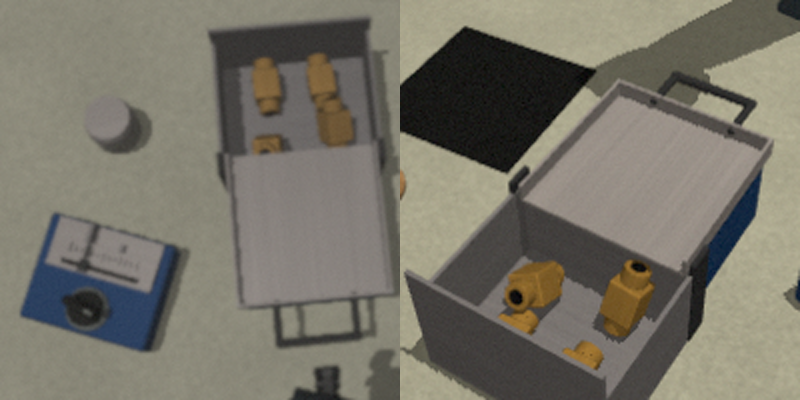

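The tray is level, all four couplings are in the bin (top crop (267,85), (320,80), (333,120), (267,145)), and the needle runs straight on into the long tab at (92,230). Handing in.

```bash
python3 -c "
from bench import r
print(r.finish_job())"
```

```text
the job is handed in; nothing more can be done
None
```

I handed the job in, and no verdict came back. My last pictures show all four couplings in the bin, the tray level and the needle in line with the long tab (measured to about 1 mm).

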